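# Empty the nozzle cup and hold the spare-nozzle box open

## Robot

A 6-joint arm with a two-finger parallel gripper is mounted at the origin on the work surface. World frame = base frame: x ahead of the robot, y to its left, z up, the work surface at z = 0. Lengths are in m, angles in rad, forces in N, time in s.
With the tool pointing down it reaches from about 0.35 to 0.85 m from the base axis. Payload 8.1 kg.
Tool frame: the origin (TCP) lies on the centre line of the jaws, within the pads' length; the fingertips stand 14 mm ahead of it and the grasp point (between the pads) lies 5 mm behind it; z points along the fingers, y is the direction in which the jaws open and shut (so a half turn about z gives the same grasp; the last joint's range is limited). The gripper opens to 93 mm and grips with 3 to 60 N. Pads are 15 mm wide; open, the fingers measure 128 mm over their backs; the gripper's body (75 mm by 188 mm) begins 65 mm behind the grasp point.
Start: joints at [-1.423, 0.13, 1.488, -0, 1.523, -0.085], TCP at [0.138, -0.584, 0.233] pointing down, gripper open.
Joint ranges: [-2.96, 2.96], [-0.89, 2.26], [0.02, 2.5], [-1.34, 4.48], [0, 2.73], [-2.66, 2.66]. Speed limits (rad/s): [2.39, 2.39, 2.79, 3.14, 3.14, 3.14].

## Interface

Orientations are given as a rotation vector (axis times angle).
In Python, from plant import robot gives the robot as it stands.
- The arm moves only by the tool jog_arm, never from a script. Its argument "steps" is a list of rows, each a list of 7 numbers: the closure, from 0 (fully open) to 1 (shut), then the shift along the tool's x, y, z in m, then the turn, a rotation vector about the tool's x, y, z in rad. In form: [[jaw, tx, ty, tz, rx, ry, rz], ...]. A call has 1 to 5 rows; each row is the pose to reach, as a shift and turn from the pose measured when the call began, along the tool's axes at that moment; what a row does not reach only later rows make up. A row lasts 1/8 s, in which the tool goes at most 62.5 mm and 10.7 degrees, less where a joint would pass 70% of its speed; a pose out of reach is approached as far as the arm can. A call with a gripper value outside its range is refused whole. The fingers move at their own pace and stop on an object; "force" is the grip in N (left out, the last holds). Time passes only in rows, so rows that repeat a pose let the fingers close. It gives the time, the measured TCP pose, the force and the opening at its end, in the units of the state.
- robot.read_state(): the state, without advancing time (a new reading comes with each control period).
- robot.read_camera(name): name is "scene" or "side" or "wrist"; returns a dict with "image" (420x560x3 uint8, red, green, blue), "mtx" (3x3 intrinsics, pixels), "extrinsics" (4x4, takes a point from camera to world coordinates); the wrist camera has in their place "tool_from_camera" (4x4, takes a point from camera to tool coordinates, whose origin is the TCP and whose axes are the flange's). Camera axes: x right, y down, z forward; pixel columns grow to the right and rows downward; lengths in m; the calibration is good to about 2 mm. A picture is of the moment at which its call begins: read the wrist's pose just before it. There is no depth.
- robot.close_job(): hands the job in, once; it reports no verdict.
The state is a dict: "t": time; "q": joint angles; "dq": joint speeds; "joint_torque": joint torques, N m; "tool_pos": TCP position; "orientation": TCP orientation; "force": force on the tool from outside, world axes, zero at the start; "wrist_torque": the same for the moment, N m; "opening": finger opening in m.
Only numpy, scipy, OpenCV 4.12 (cv2) and the standard library are available. Lean on these libraries where they do the work, as an engineer would, in place of code of your own. Each camera call takes 0.05 s, during which the arm holds its last target.

## Task

Get the square steel cup ready for fresh nozzles: tip the four worn copper nozzles out of it into the open sheet-metal tray, then stand the empty cup upright and wholly on the round rubber pad in front of the lidded box and let go of it. Then lift the box's sprung lid and hold it still, open at about 50 degrees, so that a workmate can reach in: finish while still holding the lid there, with nothing else propping it. Leave the other things on the bench where they are.

Things in the scene. Friction and masses are not known exactly. Their poses are not given: they have to be found in the camera images.
- cup: open square cup folded from bare steel sheet, 58 x 58 mm outside and 72 mm tall with flat upright sides, wall and floor 3 mm; 0.13 to 0.22 kg empty; starts upright. Origin at the centre of its underside, x and y square to its sides, z along its axis towards the mouth. The nozzles slide out when it is tipped some 20 to 30 degrees past lying level
- nozzle0: worn copper nozzle, one of four alike that start inside the cup: a stub 17 mm across and 20 mm long with one tapered end; origin at the centre of its broad end; about 22 g, slides easily in the cup
- nozzle1: worn copper nozzle, one of four alike that start inside the cup: a stub 17 mm across and 20 mm long with one tapered end; origin at the centre of its broad end; about 22 g, slides easily in the cup
- nozzle2: worn copper nozzle, one of four alike that start inside the cup: a stub 17 mm across and 20 mm long with one tapered end; origin at the centre of its broad end; about 22 g, slides easily in the cup
- nozzle3: worn copper nozzle, one of four alike that start inside the cup: a stub 17 mm across and 20 mm long with one tapered end; origin at the centre of its broad end; about 22 g, slides easily in the cup
- tray: fixed open square tray of bare sheet metal, 190 x 190 mm, 45 mm high, wall and floor 3 mm, with two thin flat metal offcuts fixed to its floor; origin at the centre of its underside, x and y along its sides, z up
- tip_box: fixed grey steel box holding new nozzles, 160 mm from front to hinge, 190 mm wide, 85 mm high, closed by a grey lid hinged along its far side (its own +x side, away from the pad); origin at the centre of its underside, x from the handle side to the hinge side, y along the hinge, z up
- lid (a joint): angle of the box's lid in rad: 0 shut, growing as it is lifted, stop at 1.3; 50 degrees is 0.87. The lid (0.3 kg, 160 x 190 mm, 6 mm thick) falls and is sprung shut from every angle; to hold it takes about 3 N upwards at the handle
- lid_handle (a point): middle of the lid's handle, a round steel bar 12 mm in diameter and 80 mm long, parallel to the hinge, its axis 40 mm above the lid's top face, carried by two thin posts (8 mm) 72 mm apart near its ends; free space under the bar. It lies 30 mm in from the lid's free edge, 130 mm from the hinge line along the lid and 46 mm off it square to the lid; this frame turns with the lid (x towards the hinge, y along the bar, z out of the lid's top)
- lid_hinge (a point): point on the hinge axis, midway along it, 85.5 mm above the bench; the axis runs along the box's y. This frame turns with the lid
- pad: fixed flat round black rubber pad, 100 mm across, 4 mm thick, on the bench before the box's handle side; origin at the centre of its underside
- wrench: flat steel wrench, 150 mm long, lying; a bystander, to be left alone; origin at its underside
- spray_can: white spray can, 64 mm across, 170 mm tall, upright; a bystander, to be left alone; origin at its underside
- vee_block: dark steel vee block, 60 x 45 x 40 mm; a bystander, to be left alone; origin at its underside
- paste_jar: closed squat white jar, 60 mm across, 60 mm tall; a bystander, to be left alone; origin at its underside
- angle_offcut: offcut of steel angle, 90 x 40 x 40 mm; a bystander, to be left alone; origin at its underside
- collar: flat steel ring, 48 mm across, 12 mm high; a bystander, to be left alone; origin at its underside
There are look-alikes about, which are no part of the job. What is meant by the pad is not blue, and is the smaller of those in its own colour.

How it is judged:
On the way, in this order (a step that is already met when the one before it is completed fails the run):
1. the cup is lifted over the tray and tipped (angle between cup's own z axis and vertical above 1 rad and height (world z) of cup above 0.04 m and horizontal distance between cup and tray below 0.2 m).
2. all four nozzles lie in the tray (x of nozzle0 in the frame of tray between -0.095 and 0.095 m and y of nozzle0 in the frame of tray between -0.095 and 0.095 m and z of each of nozzle0, nozzle1, nozzle2, nozzle3 in the frame of tray below 0.042 m and x of nozzle1 in the frame of tray between -0.095 and 0.095 m and y of nozzle1 in the frame of tray between -0.095 and 0.095 m and x of nozzle2 in the frame of tray between -0.095 and 0.095 m and y of nozzle2 in the frame of tray between -0.095 and 0.095 m and x of nozzle3 in the frame of tray between -0.095 and 0.095 m and y of nozzle3 in the frame of tray between -0.095 and 0.095 m), for 0.2 s.
3. the empty cup stands upright on the pad, let go, while the lid is still shut (horizontal distance between cup and pad below 0.026 m and angle between cup's own z axis and vertical below 0.1 rad and z of cup in the frame of pad below 0.009 m and linear speed of cup below 0.02 m/s and contact force between the fingers and cup below 0.1 N and value of joint lid below 0.3 rad), for 0.3 s.
At the end, for the whole second after the job is handed in: Fingers hold the lid (over 1 N) still at 0.75 to 1.0 rad (43 to 57 deg), no loose thing touching the box; cup at rest on the pad, within 6 deg of upright, centres within 26 mm, fingers off it; all four nozzles inside the tray (all of step 2 and horizontal distance between cup and pad below 0.026 m and angle between cup's own z axis and vertical below 0.1 rad and z of cup in the frame of pad below 0.009 m and linear speed of cup below 0.02 m/s and contact force between the fingers and cup below 0.1 N and value of joint lid between 0.75 and 1 rad and velocity of joint lid between -0.06 and 0.06 rad/s and contact force between the fingers and tip_box above 1 N and contact force between each of cup, wrench, spray_can, vee_block, paste_jar, angle_offcut, collar and tip_box below 0.2 N); the arm keeps its last pose, push and grip.
It fails at once if a bystander is pushed more than 40 mm or knocked over (distance of any of wrench, spray_can, vee_block, paste_jar, angle_offcut, collar from where it was at the start of the episode above 0.04 m or angle between any of spray_can, vee_block, paste_jar, angle_offcut, collar's own z axis and vertical above 0.7 rad).
It also fails if it takes over 72 s, if anything falls off the work surface, if the arm or the gripper's body presses on something with over 40 N, if the wrist force passes 120 N, or if a joint passes its speed limit or range.

## Working session

There is one attempt and no reset: what is moved stays moved. The work goes in short steps, Python scripts to look and compute and a tool call to move; the robot and the scene stay as the last step left them, time stands still between calls to the robot, and variables do not carry over. Pictures are saved under pics/ and viewed, and the job is handed in when it is done.

Besides the shell and the picture viewer there is one more tool, called after "Request:" as name(argument=value, ...), one argument or row to a line, values as JSON. jog_arm: Moves the arm, as the interface text tells. Its arguments: {"type":"object","properties":{"steps":{"type":"array"},"force":{"type":"number"}},"required":["steps"]}

```bash
ls; mkdir -p pics
python3 - <<'E'
from plant import robot
import cv2
s=robot.read_state(); print(s)
for n in ("scene","side","wrist"):
    c=robot.read_camera(n); cv2.imwrite(f"pics/{n}0.png",c["image"][:,:,::-1]); print(n,c["mtx"].tolist()); print(c.get("extrinsics",c.get("tool_from_camera")).round(4).tolist())
E
```

```text
pics
{'t': 0.0, 'q': array([-1.42339664e+00,  1.31086915e-01,  1.48924769e+00, -4.56140030e-06,
        1.52299887e+00, -8.54184169e-02]), 'dq': array([-0.00035325,  0.00032576,  0.00089578, -0.00147338, -0.00144504,
       -0.00194098]), 'joint_torque': array([-8.58559433e-04, -5.59861851e+01, -4.91752017e+01,  7.67163816e-02,
        3.58565210e-02, -1.60445466e-04]), 'tool_pos': array([ 0.13836416, -0.58328774,  0.23164912]), 'orientation': array([-3.11860260e+00, -3.64682692e-01,  9.18317017e-05]), 'force': array([ 0.20589964, -0.21056701, -0.45007386]), 'wrist_torque': array([ 0.00150922, -0.0069951 ,  0.03104321]), 'opening': 0.09320814803693944}
scene [[479.7123039259535, 0.0, 278.04179405253615], [0.0, 479.7123039259535, 206.88131695043558], [0.0, 0.0, 1.0]]
[[0.7682, 0.3912, -0.5068, 1.2506], [0.6402, -0.4754, 0.6034, -0.8383], [-0.0049, -0.788, -0.6156, 0.9796], [0.0, 0.0, 0.0, 1.0]]
side [[510.8319411783164, 0.0, 280.4465864659243], [0.0, 510.8319411783164, 210.45520742316532], [0.0, 0.0, 1.0]]
[[-0.7817, -0.4728, 0.4066, 0.0043], [-0.6236, 0.5875, -0.5158, 0.6436], [0.005, -0.6568, -0.7541, 1.0889], [0.0, 0.0, 0.0, 1.0]]
wrist [[289.43066173011067, 0.0, 277.01552421717525], [0.0, 289.43066173011067, 210.17917917390886], [0.0, 0.0, 1.0]]
[[-0.0013, -0.9537, -0.3007, 0.0846], [1.0, -0.0012, -0.0004, -0.0005], [-0.0, -0.3007, 0.9537, -0.1518], [0.0, 0.0, 0.0, 1.0]]
```

View pics/scene0.png

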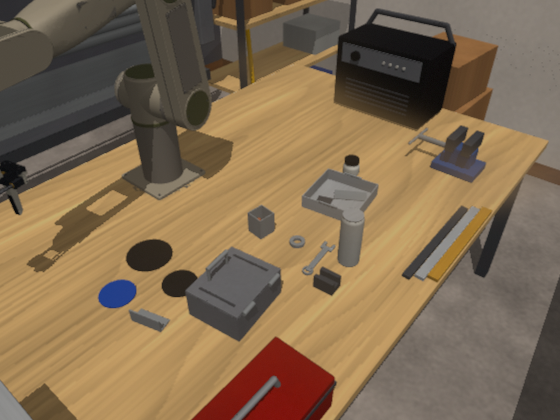

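View pics/side0.png

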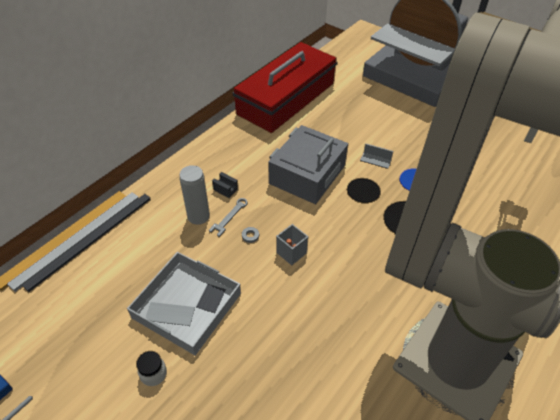

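View pics/wrist0.png

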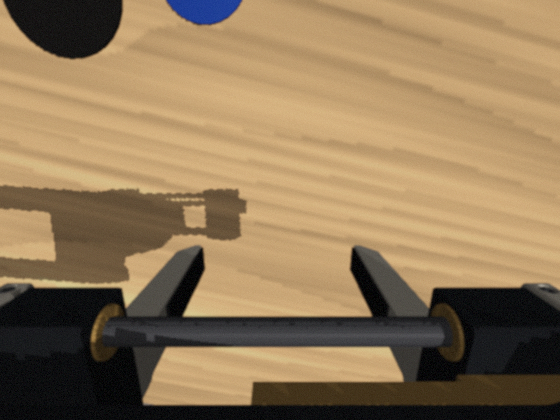

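The scene view shows the cup at (261,222), the tray at (340,195), the box at (235,290), the small black pad at (180,283), and the bigger black pad at (149,255). Next I'll enlarge crops to measure them.

Run:
```python
import cv2
a=cv2.imread("pics/scene0.png"); b=cv2.imread("pics/side0.png")
def crop(im,x,y,w,h,f,n):
    cv2.imwrite(n,cv2.resize(im[y:y+h,x:x+w],None,fx=f,fy=f,interpolation=cv2.INTER_CUBIC))
crop(a,150,200,160,120,5,"pics/c1.png")
crop(b,255,110,160,160,3.75,"pics/c2.png")
crop(a,290,160,100,75,8,"pics/c3.png")
crop(b,120,240,133,100,6,"pics/c4.png")
```

```text
(no output)
```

View pics/c1.png

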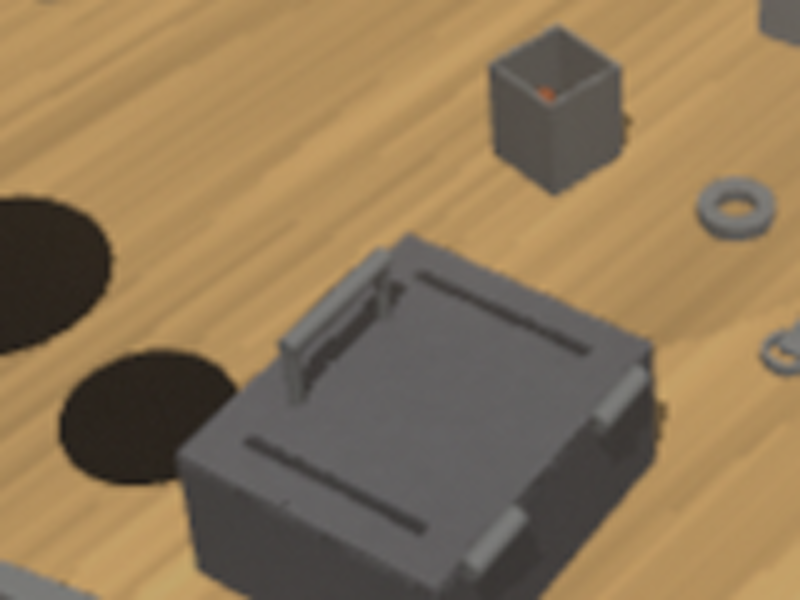

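View pics/c2.png

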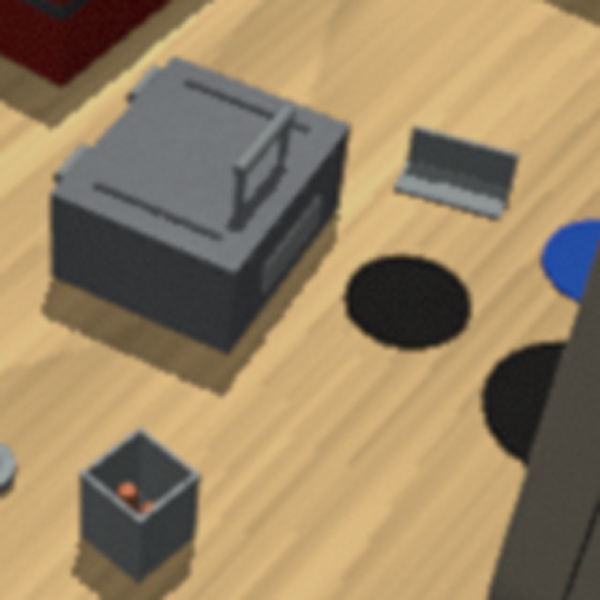

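View pics/c3.png

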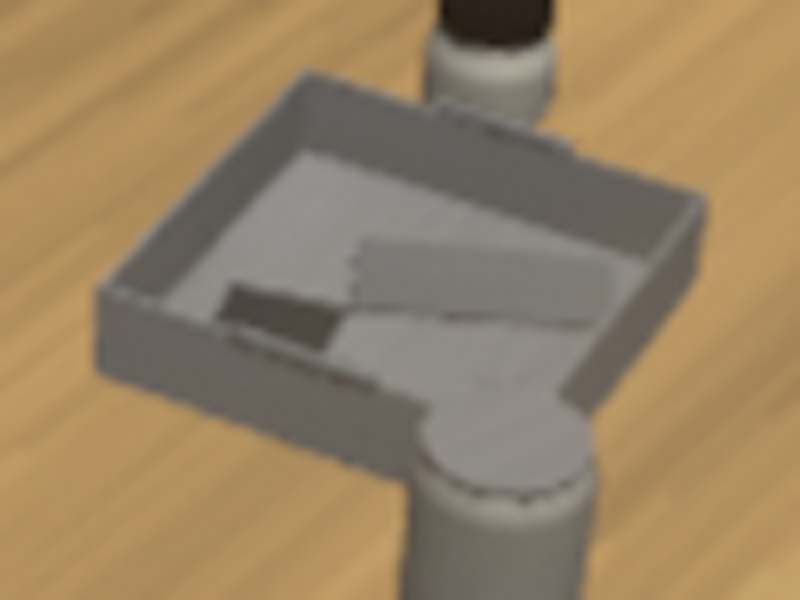

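View pics/c4.png

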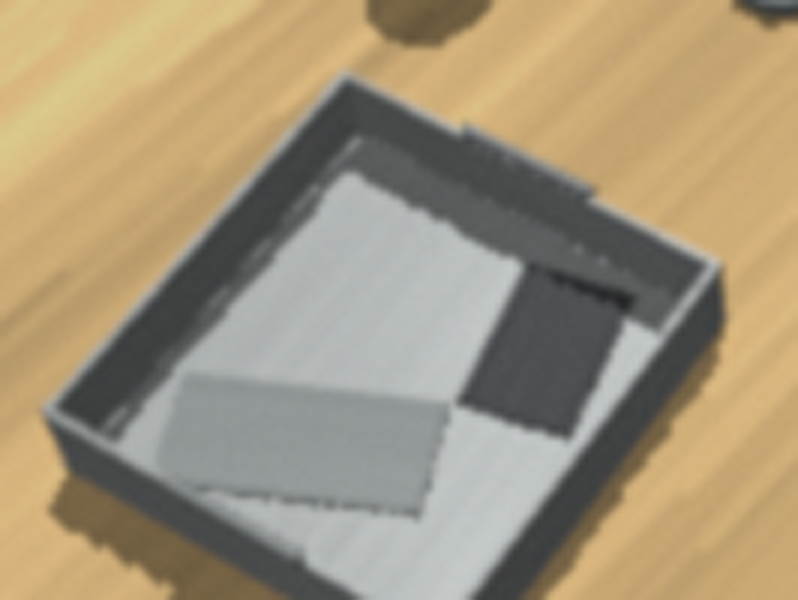

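```bash
cat > h.py <<'E'
import numpy as np
K={'s':(np.array([[479.712,0,278.042],[0,479.712,206.881],[0,0,1]]),np.array([[0.7682,0.3912,-0.5068,1.2506],[0.6402,-0.4754,0.6034,-0.8383],[-0.0049,-0.788,-0.6156,0.9796]])),
'd':(np.array([[510.832,0,280.447],[0,510.832,210.455],[0,0,1]]),np.array([[-0.7817,-0.4728,0.4066,0.0043],[-0.6236,0.5875,-0.5158,0.6436],[0.005,-0.6568,-0.7541,1.0889]]))}
def ray(c,u,v):
    k,E=K[c]; d=E[:,:3]@np.linalg.solve(k,[u,v,1]); return E[:,3],d
def P(c,u,v,z):
    o,d=ray(c,u,v); return (o+d*(z-o[2])/d[2])
E
python3 - <<'E'
from h import *
np.set_printoptions(precision=4,suppress=True)
def do(name,c,pts,off,f,z):
    r=np.array([P(c,off[0]+x/f,off[1]+y/f,z)[:2] for x,y in pts]); print(name,c,r.tolist() if 0 else r.round(4).tolist(),'mean',r.mean(0))
    if len(r)>1:
        e=np.roll(r,-1,0)-r; print('   len',np.linalg.norm(e,axis=1),'ang',np.degrees(np.arctan2(e[:,1],e[:,0])))
S=((150,200),5);D=((255,110),3.75)
do('cup','s',[(490,68),(558,28),(620,68),(555,105)],*S,.072)
do('cupbase','s',[(493,155),(555,193),(620,153)],*S,0)
do('cup','d',[(82,476),(141,433),(198,480),(139,521)],*D,.072)
do('box','s',[(410,235),(652,345),(440,583),(180,455)],*S,.0915)
do('box','d',[(175,60),(348,127),(235,270),(55,198)],*D,.0915)
do('handle','s',[(385,250),(288,345)],*S,.1315)
do('handle','d',[(290,105),(240,163)],*D,.1315)
do('pad','s',[(148,417)],*S,.004)
do('padlr','s',[(58,417),(238,417)],*S,.004)
do('pad','d',[(408,303)],*D,.004)
do('padlr','d',[(345,300),(470,304)],*D,.004)
do('tray','s',[(100,290),(310,72),(705,197)],(290,160),8,.045)
do('tray','d',[(50,410),(347,76),(718,263)],(120,240),6,.045)
for n,s,d in [('can',(351,215),(192,174)),('collar',(297,241),(250,235)),('jar',(351,161),(149,364))]:
    print(n,P('s',*s,{'can':.17,'collar':.012,'jar':.06}[n]),P('d',*d,{'can':.17,'collar':.012,'jar':.06}[n]))
E
```

```text
cup s [[0.4544, -0.0317], [0.4601, 0.024], [0.5151, 0.0182], [0.5079, -0.033]] mean [ 0.4844 -0.0056]
   len [0.056  0.0553 0.0517 0.0535] ang [ 84.1605  -5.9974 -97.9632 178.6215]
cupbase s [[0.4514, -0.0303], [0.5048, -0.0323], [0.5114, 0.0215]] mean [ 0.4892 -0.0137]
   len [0.0534 0.0542 0.0792] ang [  -2.1828   83.0436 -139.1395]
cup d [[0.5043, 0.023], [0.4963, -0.0315], [0.4414, -0.0232], [0.4513, 0.0288]] mean [ 0.4733 -0.0007]
   len [0.0551 0.0555 0.053  0.0533] ang [-98.4156 171.376   79.1895  -6.2277]
box s [[0.5362, -0.1834], [0.6908, -0.1639], [0.7131, -0.3457], [0.5598, -0.3697]] mean [ 0.625  -0.2657]
   len [0.1558 0.1831 0.1551 0.1878] ang [   7.1984  -83.0202 -171.0741   97.2092]
box d [[0.7034, -0.3438], [0.5497, -0.3639], [0.5272, -0.1825], [0.6768, -0.1588]] mean [ 0.6143 -0.2622]
   len [0.155  0.1828 0.1514 0.1869] ang [-172.5408   97.0579    8.9993  -81.8207]
handle s [[0.5664, -0.2293], [0.5775, -0.3085]] mean [ 0.572  -0.2689]
   len [0.08 0.08] ang [-81.9725  98.0275]
handle d [[0.5758, -0.3168], [0.5676, -0.2406]] mean [ 0.5717 -0.2787]
   len [0.0766 0.0766] ang [ 96.1785 -83.8215]
pad s [[0.4572, -0.3162]] mean [ 0.4572 -0.3162]
padlr s [[0.419, -0.3477], [0.4954, -0.2847]] mean [ 0.4572 -0.3162]
   len [0.099 0.099] ang [  39.5458 -140.4542]
pad d [[0.4473, -0.3104]] mean [ 0.4473 -0.3104]
padlr d [[0.4872, -0.2823], [0.4091, -0.3398]] mean [ 0.4482 -0.311 ]
   len [0.097 0.097] ang [-143.674   36.326]
tray s [[0.5067, 0.1716], [0.4804, 0.3574], [0.663, 0.3846]] mean [0.55   0.3045]
   len [0.1877 0.1847 0.2643] ang [  98.0647    8.4917 -126.2706]
tray d [[0.6542, 0.386], [0.6808, 0.2025], [0.4976, 0.1743]] mean [0.6109 0.2543]
   len [0.1854 0.1855 0.2634] ang [ -81.744  -171.2415   53.4934]
can [0.7577 0.0524 0.17  ] [0.7514 0.0599 0.17  ]
collar [0.6045 0.0185 0.012 ] [0.5941 0.0265 0.012 ]
jar [0.5241 0.4302 0.06  ] [0.5071 0.4506 0.06  ]
```

Request:
jog_arm(
  steps=[
    [0,0.043,-0.045,-0.01,0,0,0.04],
    [0,0.086,-0.09,-0.03,0,0,0.08],
    [0,0.13,-0.135,-0.05,0,0,0.12],
    [0,0.172,-0.18,-0.05,0,0,0.16],
    [0,0.215,-0.225,-0.05,0,0,0.2],
  ],
)

```text
t: 0.78
tool_pos: [0.2935, -0.3182, 0.2825]
orientation: [-3.141, -0.049, -0.001]
force: [1.3, -0.5, 0.7]
opening: 0.0927
```

```bash
cat >> h.py <<'E'
import json
from scipy.spatial.transform import Rotation as Rn
def log():
    from plant import robot
    s=robot.read_state()
    with open('log.jsonl','a') as f: f.write(json.dumps([list(s['q']),list(s['tool_pos']),list(s['orientation'])])+'\n')
    return s
def delta(p,ax_x=None,R=None,s=None):
    """shift/turn in tool frame from state s to world pos p, rotation R"""
    R0=Rn.from_rotvec(s['orientation']); t=R0.inv().apply(np.array(p)-s['tool_pos']); r=(R0.inv()*R).as_rotvec() if R is not None else np.zeros(3)
    return t.round(4),r.round(4)
def toolR(yaw,pitch=0,roll=0):
    """tool x at azimuth yaw deg with z down, then pitch z toward x, then roll about z"""
    c,s=np.cos(np.radians(yaw)),np.sin(np.radians(yaw))
    M=np.array([[c,s,0],[s,-c,0],[0,0,-1.]]) # cols x,y,z
    return Rn.from_matrix(M)*Rn.from_euler('y',pitch,degrees=True)*Rn.from_euler('z',roll,degrees=True)
E
python3 - <<'E'
from h import *
s=log();print(s)
print(delta([.48,-.003,.23],R=toolR(-6.5),s=s))
E
```

```text
{'t': 0.775, 'q': array([-9.44959736e-01, -3.50162205e-01,  1.84400146e+00,  8.39684093e-04,
        1.64801534e+00,  5.94964158e-01]), 'dq': array([ 1.01279263, -0.51085106,  0.41050454,  0.00457117,  0.104396  ,
        1.31942633]), 'joint_torque': array([ -8.0856514 , -29.75827754, -50.86681008,  -0.31264622,
         0.15384606,  -2.917061  ]), 'tool_pos': array([ 0.29349916, -0.31815766,  0.28247342]), 'orientation': array([-3.14052227e+00, -4.85831988e-02, -8.41553976e-04]), 'force': array([ 1.29370691, -0.53104731,  0.73446425]), 'wrist_torque': array([ 0.03285915, -0.02641749, -0.00849304]), 'opening': 0.0927018810097913}
(array([ 0.1961, -0.3092,  0.0528]), array([-0.0007, -0.0005,  0.1444]))
```

Request:
jog_arm(
  steps=[
    [0,0.035,-0.055,0.0,0,0,0.03],
    [0,0.07,-0.11,0.0,0,0,0.06],
    [0,0.105,-0.165,0.01,0,0,0.09],
    [0,0.14,-0.22,0.02,0,0,0.12],
    [0,0.165,-0.26,0.03,0,0,0.14],
  ],
)

```text
t: 1.4
tool_pos: [0.4512, -0.0512, 0.2527]
orientation: [-3.136, 0.172, -0.003]
force: [0.6, -1.0, 0.5]
opening: 0.0932
```

Request:
jog_arm(
  steps=[
    [0,0.03,-0.04,0.0,0,0,0.0],
    [0,0.03,-0.05,0.0,0,0,0],
    [0,0.03,-0.05,0.0,0,0,0],
  ],
)

```text
t: 1.78
tool_pos: [0.4861, -0.0044, 0.2525]
orientation: [-3.137, 0.17, -0.001]
force: [-0.0, -0.5, 0.2]
opening: 0.093
```

Run:
```python
from h import *
from plant import robot
import cv2
s=log();print(s['q'],s['tool_pos'],s['orientation'],s['dq'])
cv2.imwrite("pics/w1.png",robot.read_camera("wrist")["image"][:,:,::-1])
L=[json.loads(l) for l in open('log.jsonl')]+[[[-1.42339664e+00,1.31086915e-01,1.48924769e+00,0,1.52299887e+00,-8.54184169e-02],[0.13836416,-0.58328774,0.23164912],0]]
for q,p,_ in L: print(np.hypot(*p[:2]),p[2],np.degrees(np.arctan2(p[1],p[0])-q[0]), sum(q[i] for i in(1,2,4)))
```

```text
[-1.14719372e-01 -1.90300177e-01  1.76655575e+00  2.23758052e-04
  1.56482037e+00  1.56424727e+00] [ 0.48611913 -0.00439259  0.25245966] [-3.13680690e+00  1.69822327e-01 -8.31400457e-04] [-0.03393875 -0.02001909  0.00873925 -0.00699401 -0.00010481 -0.01051872]
0.4328580102890137 0.282473415255133 6.83361689550384 3.141854590414099
0.48613897258776934 0.2524596647112096 6.055223436495913 3.1410759445673
0.599474126553276 0.23164912 4.899339062788496 3.143333475
```

View pics/w1.png

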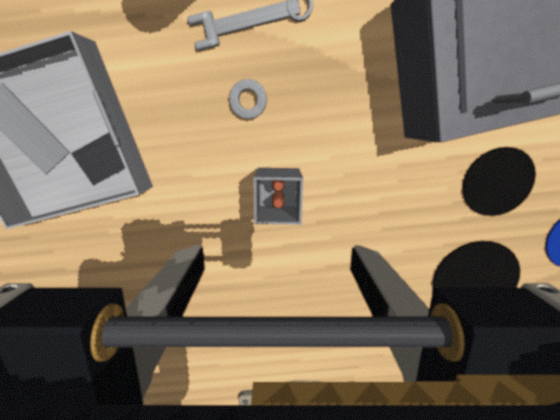

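Run:
```python
import cv2
a=cv2.imread("pics/w1.png")
cv2.imwrite("pics/w1a.png",cv2.resize(a[150:240,230:330],None,fx=7,fy=6,interpolation=cv2.INTER_CUBIC)[:540])
cv2.imwrite("pics/w1b.png",cv2.resize(a[0:225,380:560],None,fx=4,fy=2.6,interpolation=cv2.INTER_CUBIC))
```

```text
(no output)
```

View pics/w1a.png

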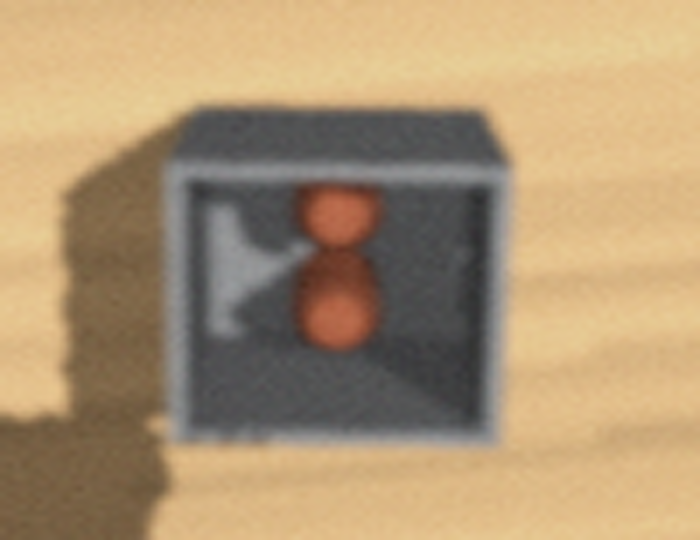

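```bash
cat >> h.py <<'E'
KW=np.array([[289.4307,0,277.0155],[0,289.4307,210.1792],[0,0,1]])
TC=np.array([[-0.0013,-0.9537,-0.3007,0.0846],[1,-0.0012,-0.0004,-0.0005],[0,-0.3007,0.9537,-0.1518]])
def W(s,u,v,z):
    R0=Rn.from_rotvec(s['orientation']).as_matrix()
    d=R0@TC[:,:3]@np.linalg.solve(KW,[u,v,1]); o=R0@TC[:,3]+s['tool_pos']
    return o+d*(z-o[2])/d[2]
E
python3 - <<'E'
from h import *
from plant import robot
s=robot.read_state()
pts=np.array([W(s,229.5+(x+.5)/7,149.5+(y+.5)/6,.072) for x,y in [(165,163),(508,163),(500,440),(172,440)]])
print(pts.round(4),pts.mean(0)); e=np.roll(pts,-1,0)-pts;print(np.linalg.norm(e,axis=1),np.degrees(np.arctan2(e[:,1],e[:,0])))
print('pad',W(s,498.5,181,.004), W(s,461.5,181,.004), W(s,536,181,.004))
print('collar',W(s,248,99,.012))
E
```

```text
[[ 0.5097  0.0208  0.072 ]
 [ 0.5035 -0.0358  0.072 ]
 [ 0.4468 -0.0296  0.072 ]
 [ 0.4531  0.0273  0.072 ]] [ 0.47826605 -0.0043515   0.072     ]
[0.05695296 0.0570314  0.05722914 0.05703243] [-96.33910954 173.75031841  83.66168602  -6.52713216]
pad [ 0.45334045 -0.31421673  0.004     ] [ 0.45908447 -0.2625111   0.004     ] [ 0.44751893 -0.36661998  0.004     ]
collar [0.59848419 0.02004841 0.012     ]
```

View pics/w1b.png

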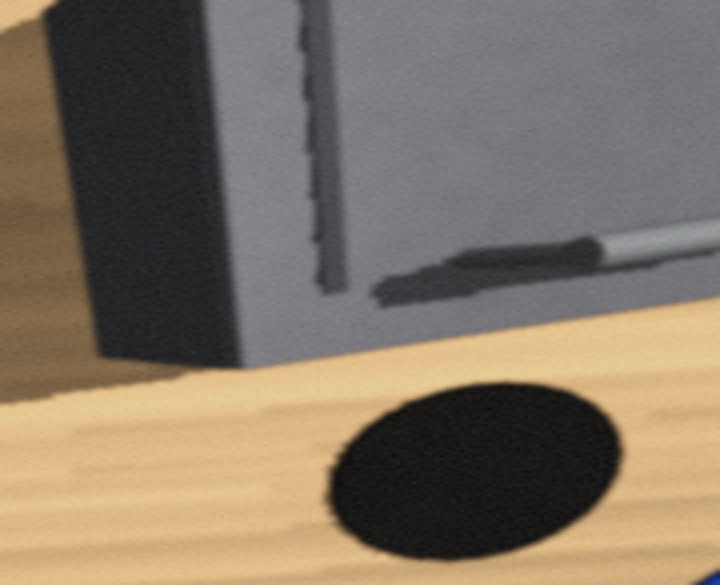

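Request:
jog_arm(
  steps=[
    [0,0,0,0,0,0.17,0],
    [0,0,0,0,0,0.34,0],
    [0,0,0,0,0,0.51,0],
    [0,0,0,0,0,0.68,0],
    [0,0,0,0,0,0.78,0],
  ],
)

```text
t: 2.45
tool_pos: [0.5183, -0.0034, 0.2446]
orientation: [2.872, -0.165, 1.135]
force: [-1.1, -0.3, -0.1]
opening: 0.0927
```

Run:
```python
from h import *
s=log();print(s['q'],s['tool_pos'],s['orientation'],s['dq'])
```

```text
[-0.08793591 -0.89171447  2.42395338 -0.03307117  0.85672316  1.60961701] [ 0.51829038 -0.00341263  0.24456734] [ 2.87174042 -0.1652673   1.13508819] [ 0.20878503 -0.02458702  0.26270894 -0.24828277 -1.01722257  0.31496058]
```

```bash
cat > kin.py <<'E'
import numpy as np,json,os
from scipy.optimize import least_squares
from scipy.spatial.transform import Rotation as R
LO=np.array([-2.96,-.89,.02,-1.34,0,-2.66]);HI=np.array([2.96,2.26,2.5,4.48,2.73,2.66])
def FK(q,p):
    r0,off,H,L1,a,L2,D=p
    A=R.from_euler('z',q[0]); x=A.apply([r0,off,H]); 
    A=A*R.from_euler('y',q[1]); x=x+A.apply([0,0,L1]); A=A*R.from_euler('y',q[2]); x=x+A.apply([a,0,L2])
    A=A*R.from_euler('z',q[3])*R.from_euler('y',q[4]); x=x+A.apply([0,0,D]); return x,A*R.from_euler('z',q[5]+np.pi/2)
def fit():
    L=[json.loads(l) for l in open('log.jsonl')]
    L.append([[-1.42339664e+00,1.31086915e-01,1.48924769e+00,0,1.52299887e+00,-8.54184169e-02],[0.13836416,-0.58328774,0.23164912],[-3.11860260e+00,-3.64682692e-01,9.18e-05]])
    f=lambda p:np.concatenate([FK(q,p)[0]-x for q,x,_ in L]+[1e-3*(p-[0,.05,.35,.4,0,.4,.25])])
    s=least_squares(f,[0,.05,.35,.4,0,.4,.25]); 
    return s.x,[ (np.linalg.norm(FK(q,s.x)[0]-x),(FK(q,s.x)[1].inv()*R.from_rotvec(o)).magnitude()) for q,x,o in L]
def IK(x,Rt,p,q0,n=1):
    f=lambda q:np.concatenate([(FK(q,p)[0]-x)*5,(FK(q,p)[1].inv()*Rt).as_rotvec()])
    s=least_squares(f,np.clip(q0,LO+1e-3,HI-1e-3),bounds=(LO,HI)); return s.x,np.linalg.norm(s.fun)
if __name__=='__main__':
    np.set_printoptions(precision=4,suppress=True); p,e=fit(); print(p); print(np.array(e))
E
python3 kin.py
```

```text
[0.     0.0512 0.3181 0.3691 0.0616 0.5534 0.3634]
[[0. 0.]
 [0. 0.]
 [0. 0.]
 [0. 0.]]
```

```bash
cat > chk.py <<'E'
from h import *; import kin
np.set_printoptions(precision=2,suppress=True)
p,_=kin.fit()
s0=[-.1,-.2,1.77,0,1.0,1.6]
def t(name,x,Rt,seeds):
    best=None
    for q0 in seeds:
        q,e=kin.IK(np.array(x),Rt,p,np.array(q0))
        print(name,x,q,'err %.4f'%e,'margin %.2f'%min((q-kin.LO).min(),(kin.HI-q).min()))
seeds=[s0,[-.1,.3,2,3.1,.5,-1.5]]
for pt in (0,15,30,45,60): t(f'pick{pt}',[.478,-.004,.045],toolR(-6.4,pt),seeds)
for pt in (0,15,30,45,60): t(f'pad{pt}',[.453,-.313,.045],toolR(-34,pt),[[-.7,-.2,1.77,0,1,1.6]])
for pt in (45,60,75,90,105): t(f'pour{pt}',[.58,.28,.2],toolR(26,pt),[[.4,-.2,1.77,0,.3,1.6],[.4,.3,2,3.1,.5,-1.5]])
E
python3 chk.py
```

```text
pick0 [0.478, -0.004, 0.045] [-0.12 -0.02  2.   -0.    1.16  1.57] err 0.0000 margin 0.50
pick0 [0.478, -0.004, 0.045] [-0.1  -0.08  2.5   4.2   0.   -2.63] err 0.8878 margin 0.00
pick15 [0.478, -0.004, 0.045] [-0.12 -0.28  2.26  0.    0.9   1.56] err 0.0000 margin 0.24
pick15 [0.478, -0.004, 0.045] [-0.1  -0.1   2.5   4.22  0.   -2.65] err 0.6886 margin 0.00
pick30 [0.478, -0.004, 0.045] [-0.11 -0.52  2.5  -0.    0.65  1.57] err 0.0166 margin 0.00
pick30 [0.478, -0.004, 0.045] [-0.1  -0.13  2.5   4.23  0.   -2.65] err 0.5323 margin 0.00
pick45 [0.478, -0.004, 0.045] [-0.02 -0.47  2.5  -0.23  0.54  1.85] err 0.2346 margin 0.00
pick45 [0.478, -0.004, 0.045] [ 0.25 -0.05  2.5   4.48  0.52 -2.64] err 0.4390 margin 0.00
pick60 [0.478, -0.004, 0.045] [ 0.18 -0.35  2.5  -0.91  0.49  2.66] err 0.4232 margin 0.00
pick60 [0.478, -0.004, 0.045] [ 0.47  0.05  2.5   4.48  0.84 -2.41] err 0.3947 margin 0.00
pad0 [0.453, -0.313, 0.045] [-0.7   0.17  1.8  -0.    1.17  1.47] err 0.0000 margin 0.70
pad15 [0.453, -0.313, 0.045] [-0.72 -0.06  2.07  0.04  0.87  1.42] err 0.0000 margin 0.43
pad30 [0.453,
[... 418 characters left out ...]
argin 0.00
pour60 [0.58, 0.28, 0.2] [ 0.29 -0.46  2.42  0.8   0.2   0.7 ] err 0.0000 margin 0.08
pour60 [0.58, 0.28, 0.2] [ 0.29 -0.46  2.42  0.8   0.2   0.7 ] err 0.0000 margin 0.08
pour75 [0.58, 0.28, 0.2] [ 0.28 -0.32  2.5   2.63  0.36 -1.14] err 0.0624 margin 0.00
pour75 [0.58, 0.28, 0.2] [ 0.28 -0.32  2.5   2.63  0.36 -1.14] err 0.0624 margin 0.00
pour90 [0.58, 0.28, 0.2] [ 0.38 -0.53  2.5  -0.42  0.    1.98] err 0.4250 margin 0.00
pour90 [0.58, 0.28, 0.2] [ 0.26  0.04  2.5   2.91  0.99 -1.44] err 0.0116 margin 0.00
pour105 [0.58, 0.28, 0.2] [ 0.38 -0.56  2.5  -0.67  0.    2.24] err 0.6709 margin 0.00
pour105 [0.58, 0.28, 0.2] [ 0.27  0.46  2.34  2.96  1.5  -1.51] err 0.0000 margin 0.16
```

```bash
cat > search.py <<'E'
from h import *; import kin
np.set_printoptions(precision=2,suppress=True)
p,_=kin.fit()
CY=-6.4
def marg(q): return min((q-kin.LO).min(),(kin.HI-q).min())
up=[[a,-.2,1.8,b,1.2,c] for a in(-.3,.3) for b in(-.8,0,.8,2.5) for c in (-1.6,0,1.6)]
tray=np.array([.58,.279])
for k in (0,1,2,3):
  for t in (30,45):
    for fl in (0,180):
      Rp=toolR(CY+90*k,t,fl); g=np.array([.478,-.0035,.042]); x=g+Rp.apply([0,0,.005])
      sol=[]
      for q0 in up:
        q,e=kin.IK(x,Rp,p,np.array(q0))
        if e<1e-3 and marg(q)>.08 and not any(np.abs(q-o).max()<.1 for o in sol): sol.append(q)
      for qp in sol:
        Rg=Rn.from_euler('z',CY,degrees=True).inv()*Rp
        res=[]
        for b in range(0,360,30):
          for gm in range(0,360,30):
            Rc=Rn.from_euler('z',b,degrees=True)*Rn.from_euler('y',120,degrees=True)*Rn.from_euler('z',gm,degrees=True)
            Rt=Rc*Rg
            zt=Rt.apply([0,0,1])
            if zt[2]>.3: continue
            m=Rc.apply([0,0,.03]) # grasp->mouth
            gp=np.array([*(tray-m[:2]),.19]); 
            q,e=kin.IK(gp+Rt.apply([0,0,.005]),Rt,p,qp)
            if e<1e-3 and marg(q)>.12: res.append((np.abs(q-qp).max(),b,gm,q,marg(q),zt))
        res.sort(key=lambda r:r[0])
        print('k',k,'t',t,'fl',fl,'qp',qp,'mp %.2f'%marg(qp),len(res))
        for r in res[:2]: print('    d%.2f b%d g%d'%r[:3],r[3],'m%.2f'%r[4],r[5])
E
time python3 search.py
```

```text
k 1 t 30 fl 0 qp [-0.48  0.12  1.98  0.51  1.29 -0.58] mp 0.52 12
    d1.75 b270 g330 [-0.14  0.59  2.04  1.95  1.61  1.18] m0.46 [0.43 0.88 0.22]
    d2.01 b300 g330 [-0.17  0.82  1.6   1.54  1.89  1.44] m0.84 [-0.06  0.97  0.22]
k 1 t 30 fl 180 qp [-0.48  0.12  1.98  0.51  1.29  2.57] mp 0.09 11
    d2.00 b300 g210 [0.07 1.45 0.48 1.46 2.5  0.57] m0.23 [-0.81  0.54  0.22]
    d2.31 b270 g210 [-0.08  1.08  1.13  1.42  2.13  0.26] m0.60 [-0.43  0.88  0.22]
k 1 t 45 fl 0 qp [-0.62  0.29  1.92  0.68  1.43 -0.78] mp 0.58 18
    d1.70 b90 g270 [ 0.74  1.05  0.81 -1.02  2.15  0.56] m0.32 [ 0.   -0.97 -0.26]
    d1.77 b60 g240 [ 0.71  1.21  0.61 -1.06  2.33  0.99] m0.28 [-0.15 -0.97 -0.18]
k 1 t 45 fl 180 qp [-0.62  0.29  1.92  0.68  1.43  2.37] mp 0.29 9
    d2.07 b270 g210 [-0.04  1.12  0.92  1.26  2.21  0.29] m0.52 [-0.61  0.79  0.05]
    d2.24 b240 g210 [-0.16  0.79  1.49  1.41  1.83  0.13] m0.90 [-0.14  0.99  0.05]
k 2 t 30 fl 0 qp [-0.11  0.5   1.5  -0.    1.66 -1.57] mp 1.00 4
    d3.01 b300 g240 [-0.17  0.82  1.6   1.54  1.89  1.44] m0.84 [-0.06  0.97  0.22]
    d3.23 b330 g240 [-0
[... 803 characters left out ...]
  1.29  0.56] mp 0.62 24
    d1.69 b330 g90 [ 0.07  1.34  0.51  1.18  2.49 -0.48] m0.24 [-0.87  0.5   0.  ]
    d1.72 b330 g120 [-0.01  1.17  0.85  1.21  2.31 -1.01] m0.42 [-0.71  0.7   0.06]
k 3 t 45 fl 0 qp [ 0.37  0.39  1.78 -0.69  1.44 -2.4 ] mp 0.26 4
    d2.34 b90 g120 [ 0.63  1.47  0.18 -1.15  2.52 -0.06] m0.16 [-0.35 -0.92 -0.18]
    d2.49 b120 g120 [ 0.78  1.02  0.92 -1.13  2.06  0.08] m0.21 [ 0.15 -0.97 -0.18]
k 3 t 45 fl 180 qp [ 0.37  0.39  1.78 -0.69  1.44  0.74] mp 0.65 23
    d1.59 b330 g90 [ 0.08  1.16  0.64  0.91  2.37 -0.65] m0.36 [-0.84  0.48 -0.26]
    d1.71 b300 g60 [ 0.03  1.13  0.74  1.03  2.29 -0.14] m0.44 [-0.77  0.62 -0.18]
real	1m17.515s
user	1m15.219s
sys	0m0.138s
```

```bash
cat > search2.py <<'E'
from h import *; import kin,pickle
np.set_printoptions(precision=2,suppress=True)
p,_=kin.fit()
print('offcut',P('s',149,319,.02),P('d',376,156,.02))
CY=-6.4
def marg(q): return min((q-kin.LO).min(),(kin.HI-q).min())
tray=np.array([.58,.279]);can=np.array([.755,.056]);box=np.array([.62,-.264])
B=np.array([[x,y,z] for x in(-.0375,.0375) for y in(-.094,0,.094) for z in (-.07,-.13,-.2,-.27)]+[[x,y,z] for x in(-.05,.05) for y in (-.05,.05) for z in(-.36,)]+[[.085,y,-.15] for y in (-.03,.03)])
F=np.array([[x,y,z] for x in(-.01,.01) for y in(-.064,.064) for z in (.014,-.03,-.07)])
def clr(x,Rt):
    A=np.vstack([B,F]); w=Rt.apply(A)+x
    c=w[:,2].min()-.004
    lo=w[w[:,2]<.20]
    if len(lo): c=min(c,(np.linalg.norm(lo[:,:2]-can,axis=1)-.032).min())
    # tray walls top .045
    lo=w[w[:,2]<.06]
    Rb=Rn.from_euler('z',-8,degrees=True)
    for ctr,h,hx,hy in((tray,.05,.1,.1),(box,.145,.082,.097),(np.array([.51,.44]),.065,.035,.035),(np.array([.515,-.43]),.045,.05,.05)):
        l=Rb.apply(w-np.array([*ctr,0])); d=np.max([np.abs(l[:,0])-hx,np.abs(l[:,1])-hy,l[:,2]-h],axis=0); c=min(c,d.min())
    return c
if __name__=='__main__':
  seeds={1:[-.62,.29,1.92,.68,1.43,-.78],2:[-.11,.76,1.25,0,1.92,1.57],3:[.37,.39,1.78,-.69,1.44,.74]}
  for k,fl,t in((1,0,45),(2,180,45),(3,180,45),(1,0,35),(3,180,35)):
    Rp=toolR(CY+90*k,t,fl); g=np.array([.478,-.0035,.042]); x=g+Rp.apply([0,0,.005])
    qp,e=kin.IK(x,Rp,p,np.array(seeds[k])); print('k',k,'t',t,qp,e,'clr %.3f'%clr(x,Rp))
    Rg=Rn.from_euler('z',CY,degrees=True).inv()*Rp
    res=[]
    for b in range(0,360,20):
      for gm in range(0,360,20):
        Rc=Rn.from_euler('z',b,degrees=True)*Rn.from_euler('y',122,degrees=True)*Rn.from_euler('z',gm,degrees=True)
        Rt=Rc*Rg
        if Rt.apply([0,0,1])[2]>.3: continue
        m=Rc.apply([0,0,.03]); gp=np.array([*(tray-m[:2]),.17]); xx=gp+Rt.apply([0,0,.005])
        c=clr(xx,Rt)
        if c<.02: continue
        q,e=kin.IK(xx,Rt,p,qp)
        if e<1e-3 and marg(q)>.12: res.append((np.abs(q-qp).max(),b,gm,q,marg(q),c,Rt.apply([0,0,1])))
    res.sort(key=lambda r:r[0])
    for r in res[:4]: print('  pour d%.2f b%d g%d'%r[:3],r[3],'m%.2f c%.3f'%r[4:6],r[6])
    res=[]
    for y in range(-180,180,10):
        Rt=Rn.from_euler('z',y,degrees=True)*Rg; xx=np.array([.453,-.3135,.046])+Rt.apply([0,0,.005])
        q,e=kin.IK(xx,Rt,p,qp); 
        if e<1e-3 and marg(q)>.1: res.append((-clr(xx,Rt),y,q,marg(q)))
    res.sort(key=lambda r:r[0])
    for r in res[:4]: print('  place c%.3f yaw%d'%(-r[0],r[1]),r[2],'m%.2f'%r[3])
E
python3 search2.py
```

```text
offcut [ 0.5  -0.45  0.02] [ 0.49 -0.44  0.02]
k 1 t 45 [-0.62  0.29  1.92  0.68  1.43 -0.78] 1.9628739162923364e-15 clr 0.008
  pour d1.70 b80 g280 [ 0.66  1.36  0.37 -1.03  2.42  0.38] m0.31 c0.059 [-0.29 -0.93 -0.22]
  pour d1.70 b60 g260 [ 0.63  1.44  0.24 -1.03  2.51  0.66] m0.22 c0.064 [-0.38 -0.9  -0.22]
  pour d1.71 b80 g260 [ 0.73  1.14  0.74 -1.03  2.2   0.73] m0.31 c0.050 [-0.05 -0.98 -0.22]
  pour d1.74 b100 g280 [ 0.75  1.08  0.83 -1.06  2.12  0.42] m0.28 c0.050 [ 0.05 -0.98 -0.22]
  place c0.016 yaw-20 [-1.06  0.6   1.48  0.57  1.63 -0.85] m1.02
  place c0.015 yaw-30 [-1.1   0.51  1.6   0.63  1.53 -0.77] m0.90
  place c0.012 yaw-60 [-1.19  0.24  1.97  0.84  1.22 -0.56] m0.53
  place c0.012 yaw-40 [-1.14  0.43  1.72  0.7   1.44 -0.7 ] m0.78
k 2 t 45 [-0.11  0.76  1.25 -0.    1.92  1.57] 2.057311511370616e-09 clr 0.017
  pour d1.52 b300 g140 [0.06 1.32 0.53 1.1  2.41 0.04] m0.32 c0.041 [-0.84  0.54 -0.08]
  pour d1.75 b240 g140 [-0.19  0.61  1.71  1.42  1.61 -0.18] m0.79 c0.043 [ 0.05  1.   -0.08]
  pour d1.85 b220 g140 [-0.18  0.4   2.03  1.68  1.37 -0.28] m0.47 c0.043 [
[... 1818 characters left out ...]
.29  0.26  1.85 -0.57  1.34  0.62] 2.910067445647859e-11 clr 0.017
  pour d1.70 b320 g100 [-0.02  1.13  0.88  1.12  2.24 -0.76] m0.49 c0.020 [-0.7   0.72 -0.04]
  pour d1.76 b300 g60 [ 0.    1.22  0.77  1.18  2.3  -0.12] m0.43 c0.020 [-0.73  0.69  0.01]
  pour d1.94 b280 g100 [-0.17  0.69  1.62  1.37  1.72 -0.91] m0.88 c0.030 [-0.07  1.   -0.04]
  pour d2.03 b260 g80 [-0.19  0.61  1.75  1.46  1.62 -0.64] m0.75 c0.072 [ 0.07  1.   -0.04]
  place c0.021 yaw50 [-0.7  -0.28  2.38  0.    0.43 -1.57] m0.12
  place c0.020 yaw60 [-0.8  -0.29  2.39  0.35  0.47 -2.12] m0.11
  place c0.014 yaw40 [-0.6  -0.25  2.36 -0.36  0.47 -1.02] m0.14
  place c0.009 yaw70 [-0.9  -0.25  2.36  0.58  0.57 -2.54] m0.12
```

```bash
cat > plan.py <<'E'
from h import *; import kin
np.set_printoptions(precision=3,suppress=True)
p,_=kin.fit()
CY=-6.4
QP0=np.array([-.62,.29,1.92,.68,1.43,-.78])
def rows(s,poses):
    R0=Rn.from_rotvec(s['orientation']); out=[]
    for x,Rt in poses:
        t=R0.inv().apply(x-s['tool_pos']); r=(R0.inv()*Rt).as_rotvec(); out.append(np.concatenate([t,r]))
    return out
def show(s,poses,jaw):
    print(json.dumps([[jaw]+[round(float(v),3) for v in r] for r in rows(s,poses)]))
def jpath(q0,q1,vmax=.16,n=None):
    """joint interp, number of rows s.t. rotation/row<=vmax & trans<=.055"""
    N=n
    if N is None:
        N=1
        while True:
            P_=[kin.FK(q0+(q1-q0)*i/N,p) for i in range(N+1)]
            if all((P_[i][1].inv()*P_[i+1][1]).magnitude()<=vmax and np.linalg.norm(P_[i+1][0]-P_[i][0])<=.055 for i in range(N)): break
            N+=1
    return [kin.FK(q0+(q1-q0)*i/N,p) for i in range(1,N+1)]
def goto(q1,jaw,**k):
    s=log(); P_=jpath(s['q'],q1,**k); print('rows left',len(P_),'minz %.3f'%min(x[2] for x,_ in P_)); show(s,P_[:5],jaw)
    return s,P_
def pickpose(back,zg=.042,t=45):
    Rp=toolR(CY+90,t,0); g=np.array([.478,-.0035,zg]); return g+Rp.apply([0,0,.005-back]),Rp
E
python3 - <<'E'
from plan import *
print(p)
x,R_=pickpose(.12); q,e=kin.IK(x,R_,p,QP0); print(x,q,e)
goto(q,0)
E
```

```text
[0.    0.051 0.318 0.369 0.062 0.553 0.363]
[ 0.469 -0.084  0.123] [-0.749  0.227  1.797  0.606  1.64  -0.761] 5.109249902460776e-10
rows left 13 minz 0.123
[[0, -0.018, 0.012, 0.011, 0.011, -0.098, -0.113], [0, -0.035, 0.022, 0.02, 0.043, -0.19, -0.222], [0, -0.052, 0.031, 0.028, 0.096, -0.273, -0.327], [0, -0.067, 0.038, 0.035, 0.168, -0.342, -0.429], [0, -0.08, 0.043, 0.04, 0.256, -0.395, -0.525]]
```

Request:
jog_arm(
  steps=[
    [0,-0.018,0.012,0.011,0.011,-0.098,-0.113],
    [0,-0.035,0.022,0.02,0.043,-0.19,-0.222],
    [0,-0.052,0.031,0.028,0.096,-0.273,-0.327],
    [0,-0.067,0.038,0.035,0.168,-0.342,-0.429],
    [0,-0.08,0.043,0.04,0.256,-0.395,-0.525],
  ],
)

```text
t: 3.08
tool_pos: [0.4818, -0.0448, 0.1609]
orientation: [-2.995, -0.72, -0.514]
force: [0.5, -0.5, 0.1]
opening: 0.0932
```

```bash
python3 - <<'E'
from plan import *
x,R_=pickpose(.12); q,e=kin.IK(x,R_,p,QP0)
s,_=goto(q,0); print(s['q'],s['dq'])
E
python3 kin.py
```

```text
rows left 8 minz 0.123
[[0, -0.01, 0.0, 0.008, 0.088, -0.022, -0.107], [0, -0.018, 0.0, 0.015, 0.18, -0.02, -0.214], [0, -0.024, 0.001, 0.02, 0.272, 0.004, -0.32], [0, -0.029, 0.003, 0.024, 0.358, 0.052, -0.425], [0, -0.032, 0.006, 0.027, 0.436, 0.122, -0.528]]
[-0.347 -0.462  2.183  0.214  1.16   0.691] [-0.397  0.682 -0.389  0.386  0.487 -1.428]
[0.     0.0512 0.3181 0.3691 0.0616 0.5534 0.3635]
[[0. 0.]
 [0. 0.]
 [0. 0.]
 [0. 0.]
 [0. 0.]
 [0. 0.]]
```

Request:
jog_arm(
  steps=[
    [0,-0.01,0.0,0.008,0.088,-0.022,-0.107],
    [0,-0.018,0.0,0.015,0.18,-0.02,-0.214],
    [0,-0.024,0.001,0.02,0.272,0.004,-0.32],
    [0,-0.029,0.003,0.024,0.358,0.052,-0.425],
    [0,-0.032,0.006,0.027,0.436,0.122,-0.528],
  ],
)

```text
t: 3.7
tool_pos: [0.4656, -0.0634, 0.126]
orientation: [-2.337, -1.41, -0.469]
force: [-0.4, 0.1, -0.4]
opening: 0.093
```

Run:
```python
from plan import *
x,R_=pickpose(.12); q,e=kin.IK(x,R_,p,QP0)
s,_=goto(q,0); print(s['q'],s['dq'])
```

```text
rows left 3 minz 0.123
[[0, -0.005, 0.003, -0.001, 0.05, 0.08, -0.116], [0, -0.01, 0.007, -0.003, 0.08, 0.172, -0.235], [0, -0.016, 0.012, -0.007, 0.089, 0.273, -0.356]]
[-0.603 -0.031  1.942  0.461  1.461 -0.223] [-0.389  0.695 -0.391  0.395  0.477 -1.428]
```

Request:
jog_arm(
  steps=[
    [0,-0.005,0.003,-0.001,0.05,0.08,-0.116],
    [0,-0.01,0.007,-0.003,0.08,0.172,-0.235],
    [0,-0.016,0.012,-0.007,0.089,0.273,-0.356],
    [0,-0.016,0.012,-0.007,0.089,0.273,-0.356],
    [0,-0.016,0.012,-0.007,0.089,0.273,-0.356],
  ],
)

```text
t: 4.32
tool_pos: [0.4683, -0.0848, 0.1233]
orientation: [-1.875, -1.67, -0.772]
force: [0.7, 0.7, -0.0]
opening: 0.0931
```

Run:
```python
from plan import *
from plant import robot
import cv2
s=log(); print(s['q'],s['tool_pos'])
cv2.imwrite("pics/w2.png",robot.read_camera("wrist")["image"][:,:,::-1])
x,R_=pickpose(0); show(s,[(x,R_)],0)
```

```text
[-0.75   0.224  1.799  0.604  1.639 -0.758] [ 0.468 -0.085  0.123]
[[0, 0.001, 0.0, 0.12, 0.001, 0.002, -0.003]]
```

View pics/w2.png

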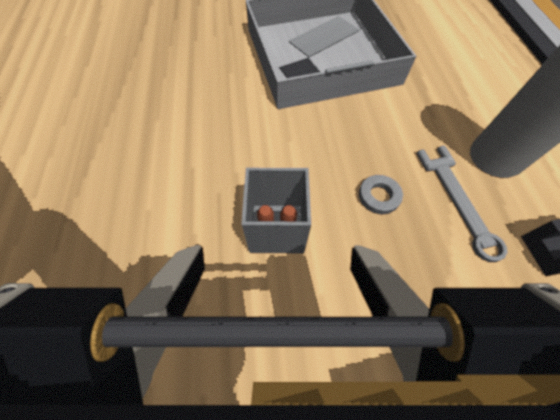

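Request:
jog_arm(
  steps=[
    [0,0.001,0,0.035,0,0,0],
    [0,0.001,0,0.07,0,0,0],
    [0,0.001,0,0.1,0,0,0],
    [0,0.001,0,0.12,0,0,0],
    [0,0.001,0,0.12,0,0,0],
  ],
)

```text
t: 5.0
tool_pos: [0.4774, 0.0016, 0.039]
orientation: [-1.872, -1.672, -0.771]
force: [0.6, -0.1, -0.0]
opening: 0.093
```

Request:
jog_arm(
  steps=[
    [1,0,0,0,0,0,0],
    [1,0,0,0,0,0,0],
    [1,0,0,0,0,0,0],
    [1,0,0,0,0,0,0],
    [1,0,0,0,0,0,0],
  ],
  force=35,
)

```text
t: 5.62
tool_pos: [0.4776, 0.0012, 0.0392]
orientation: [-1.873, -1.673, -0.771]
force: [-1.1, -1.0, 2.7]
opening: 0.0581
```

Run:
```python
from plan import *
from plant import robot
import cv2
s=log(); print(s['q'],s['tool_pos'],s['opening'],s['force'])
cv2.imwrite("pics/w3.png",robot.read_camera("wrist")["image"][:,:,::-1])
```

```text
[-0.613  0.281  1.919  0.674  1.427 -0.771] [0.478 0.001 0.039] 0.05808777340395786 [-1.1   -0.95   2.748]
```

View pics/w3.png

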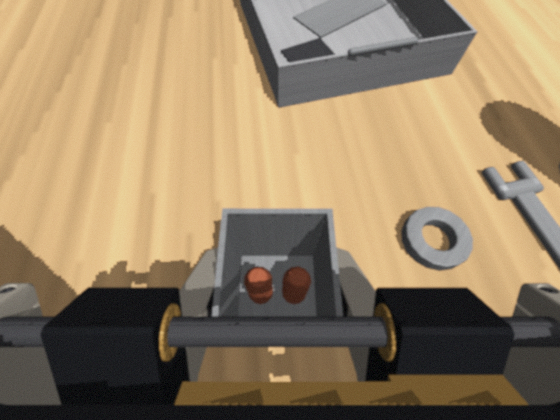

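```bash
cat >> plan.py <<'E'
from scipy.optimize import minimize
Rg=Rn.from_euler('z',CY,degrees=True).inv()*pickpose(0)[1]
GT=np.array([0,0,.0427]) # grasp point in cup
tray=np.array([.58,.279])
def tipof(Rt): return np.degrees(np.arccos(np.clip((Rt*Rg.inv()).apply([0,0,1])[2],-1,1)))
def cupo(x,Rt): # cup origin, mouth centre
    Rc=Rt*Rg.inv(); g=x+Rt.apply([0,0,-.005]); return g-Rc.apply(GT),g+Rc.apply(np.array([0,0,.072])-GT)
def pourq(b,gm,tip,z,lead=-.02,q0=(.73,1.14,.74,-1.03,2.2,.73)):
    Rc=Rn.from_euler('z',b,degrees=True)*Rn.from_euler('y',tip,degrees=True)*Rn.from_euler('z',gm,degrees=True); Rt=Rc*Rg
    m=Rc.apply([0,0,.03]); c=np.cos(np.radians(b)),np.sin(np.radians(b))
    x=np.array([tray[0]+lead*c[0]-m[0],tray[1]+lead*c[1]-m[1],z])+Rt.apply([0,0,.005])
    return kin.IK(x,Rt,p,np.array(q0))
E
python3 - <<'E'
from plan import *
from plant import robot
from search2 import clr
s=robot.read_state()
q0=s['q']
for b,g in((80,260),(100,280),(80,280),(90,270)):
  q=np.array((.73,1.14,.74,-1.03,2.2,.73))
  print(b,g)
  for tip in (122,110,90,60,30,0):
    q,e=pourq(b,g,tip,.18,q0=q); x,R_=kin.FK(q,p); print(tip,q,'%.4f'%e,x,'clr %.3f'%clr(x,R_))
E
```

```text
offcut [ 0.5  -0.45  0.02] [ 0.49 -0.44  0.02]
80 260
122 [ 0.72  1.07  0.83 -1.03  2.18  0.74] 0.0000 [0.57 0.23 0.18] clr 0.060
110 [ 0.7   0.92  0.94 -0.87  2.06  0.82] 0.0000 [0.57 0.23 0.18] clr 0.093
90 [ 0.64  0.65  1.14 -0.64  1.84  0.87] 0.0000 [0.57 0.23 0.18] clr 0.099
60 [ 0.47  0.28  1.45 -0.29  1.48  0.79] 0.0000 [0.57 0.23 0.18] clr 0.100
30 [0.21 0.02 1.74 0.2  1.18 0.47] 0.0000 [0.57 0.25 0.18] clr 0.104
0 [-0.06 -0.02  1.95  0.85  1.12 -0.07] 0.0000 [0.58 0.26 0.18] clr 0.109
100 280
122 [ 0.73  1.03  0.89 -1.07  2.1   0.42] 0.0000 [0.59 0.23 0.18] clr 0.060
110 [ 0.71  0.9   0.97 -0.91  2.    0.42] 0.0000 [0.59 0.23 0.18] clr 0.094
90 [ 0.62  0.68  1.1  -0.65  1.84  0.36] 0.0000 [0.59 0.23 0.18] clr 0.099
60 [ 0.43  0.44  1.26 -0.23  1.64  0.15] 0.0000 [0.59 0.23 0.18] clr 0.100
30 [ 0.17  0.35  1.37  0.25  1.55 -0.16] 0.0000 [0.59 0.25 0.18] clr 0.104
0 [-0.04  0.44  1.43  0.71  1.63 -0.48] 0.0000 [0.58 0.26 0.18] clr 0.109
80 280
122 [ 0.64  1.27  0.51 -1.    2.39  0.42] 0.0000 [0.57 0.23 0.18] clr 0.069
110 [ 0.62  1.09  0.66 -0.79  2.27  0.51] 0.0000 [0.57 0.23 0.18] clr 0.094
90 [ 0.56  0.82  0.9  -0.52  2.05  0.57] 0.0000 [0.57 0.23 0.18] clr 0.099
60 [ 0.4   0.46  1.23 -0.16  1.7   0.46] 0.0000 [0.57 0.23 0.18] clr 0.100
30 [0.16 0.23 1.51 0.28 1.44 0.15] 0.0000 [0.57 0.25 0.18] clr 0.104
0 [-0.08  0.2   1.71  0.8   1.38 -0.3 ] 0.0000 [0.58 0.26 0.18] clr 0.109
90 270
122 [ 0.73  1.05  0.86 -1.04  2.13  0.58] 0.0000 [0.58 0.23 0.18] clr 0.065
110 [ 0.7   0.9   0.96 -0.88  2.03  0.62] 0.0000 [0.58 0.23 0.18] clr 0.099
90 [ 0.63  0.66  1.13 -0.63  1.83  0.61] 0.0000 [0.58 0.23 0.18] clr 0.109
60 [ 0.43  0.34  1.37 -0.24  1.54  0.46] 0.0000 [0.58 0.23 0.18] clr 0.109
30 [0.17 0.17 1.57 0.26 1.36 0.12] 0.0000 [0.58 0.25 0.18] clr 0.109
0 [-0.08  0.21  1.7   0.8   1.38 -0.3 ] 0.0000 [0.58 0.26 0.18] clr 0.109
```

Run:
```python
from plan import *
s=log()
Rt=Rn.from_rotvec(s['orientation'])
lift=[(s['tool_pos']+np.array([0,0,h]),Rt) for h in(.04,.08)]
x=s['tool_pos']+np.array([0,0,.11])
q1,e=kin.IK(x,Rt,p,s['q']); q2,e2=pourq(100,280,0,.2,q0=(-.04,.44,1.43,.71,1.63,-.48))
P_=jpath(q1,q2); print(e,e2,len(P_),[round(tipof(r),1) for _,r in P_])
show(s,lift+[(x,Rt)]+P_[:2],1)
np.save('q2.npy',q2)
```

```text
3.733587707144389e-14 1.329041925326712e-10 6 [np.float64(0.2), np.float64(0.2), np.float64(0.2), np.float64(0.1), np.float64(0.1), np.float64(0.0)]
[[1, 0.028, -0.0, -0.028, 0.0, 0.0, 0.0], [1, 0.056, -0.0, -0.057, 0.0, 0.0, 0.0], [1, 0.078, -0.0, -0.078, 0.0, 0.0, 0.0], [1, 0.109, 0.022, -0.061, 0.053, -0.0, -0.054], [1, 0.143, 0.042, -0.04, 0.107, -0.0, -0.108]]
```

Request:
jog_arm(
  steps=[
    [1,0.028,0,-0.028,0,0,0],
    [1,0.056,0,-0.057,0,0,0],
    [1,0.078,0,-0.078,0,0,0],
    [1,0.109,0.022,-0.061,0.053,0,-0.054],
    [1,0.143,0.042,-0.04,0.107,0,-0.108],
  ],
)

```text
t: 6.3
tool_pos: [0.5285, 0.0693, 0.1687]
orientation: [-1.722, -1.792, -0.709]
force: [-0.2, -0.2, -2.8]
opening: 0.0578
```

Run:
```python
from plan import *
s,_=goto(np.load('q2.npy'),1); print(s['opening'],s['force'],s['tool_pos'])
```

```text
rows left 4 minz 0.177
[[1, 0.035, 0.022, 0.023, 0.054, 0.0, -0.055], [1, 0.073, 0.04, 0.05, 0.108, 0.001, -0.109], [1, 0.113, 0.053, 0.081, 0.163, 0.002, -0.164], [1, 0.155, 0.061, 0.115, 0.218, 0.004, -0.219]]
0.05780737342864149 [-0.162 -0.184 -2.84 ] [0.529 0.069 0.169]
```

Lifted: the wrist reads about 2.8 N downwards, which fits a loaded cup.

Request:
jog_arm(
  steps=[
    [1,0.035,0.022,0.023,0.054,0,-0.055],
    [1,0.073,0.04,0.05,0.108,0.001,-0.109],
    [1,0.113,0.053,0.081,0.163,0.002,-0.164],
    [1,0.155,0.061,0.115,0.218,0.004,-0.219],
    [1,0.155,0.061,0.115,0.218,0.004,-0.219],
  ],
)

```text
t: 6.92
tool_pos: [0.5809, 0.2667, 0.1958]
orientation: [-1.39, -1.998, -0.576]
force: [0.6, -0.7, -3.1]
opening: 0.0581
```

```bash
cat >> plan.py <<'E'
def tiprows(tips,z=.18,b=100,g=280,jaw=1,lead=-.02):
    s=log(); q=s['q']; out=[]
    for t in tips:
        q,e=pourq(b,g,t,z,q0=q,lead=lead); out.append(kin.FK(q,p)); print(t,'%.4f'%e,q)
    show(s,out,jaw); print(s['tool_pos'],tipof(Rn.from_rotvec(s['orientation'])),s['opening'])
E
python3 - <<'E'
from plan import *
tiprows([10,20,30,40,50],z=.19)
E
```

```text
10 0.0000 [ 0.018  0.378  1.408  0.567  1.601 -0.373]
20 0.0000 [ 0.091  0.348  1.388  0.412  1.577 -0.267]
30 0.0000 [ 0.172  0.339  1.361  0.252  1.57  -0.159]
40 0.0000 [ 0.257  0.35   1.328  0.089  1.581 -0.05 ]
50 0.0000 [ 0.343  0.381  1.289 -0.072  1.608  0.053]
[[1, -0.014, -0.001, -0.0, 0.017, -0.173, 0.026], [1, -0.018, -0.002, -0.004, 0.039, -0.345, 0.048], [1, -0.023, -0.003, -0.008, 0.06, -0.516, 0.07], [1, -0.026, -0.004, -0.011, 0.082, -0.688, 0.091], [1, -0.029, -0.005, -0.014, 0.104, -0.86, 0.113]]
[0.581 0.267 0.196] 0.07621417583684639 0.05805533656985066
```

Request:
jog_arm(
  steps=[
    [1,-0.014,-0.001,0,0.017,-0.173,0.026],
    [1,-0.018,-0.002,-0.004,0.039,-0.345,0.048],
    [1,-0.023,-0.003,-0.008,0.06,-0.516,0.07],
    [1,-0.026,-0.004,-0.011,0.082,-0.688,0.091],
    [1,-0.029,-0.005,-0.014,0.104,-0.86,0.113],
  ],
)

```text
t: 7.55
tool_pos: [0.5871, 0.2352, 0.1857]
orientation: [-1.864, -2.503, 0.246]
force: [-0.9, -0.9, -3.4]
opening: 0.0582
```

Run:
```python
from plan import *
tiprows([60,70,80,88,96],z=.175)
```

```text
60 0.0000 [ 0.425  0.441  1.261 -0.228  1.628  0.152]
70 0.0000 [ 0.501  0.51   1.212 -0.376  1.687  0.237]
80 0.0000 [ 0.568  0.593  1.157 -0.515  1.756  0.307]
88 0.0000 [ 0.614  0.668  1.111 -0.622  1.817  0.352]
96 0.0000 [ 0.654  0.75   1.061 -0.726  1.882  0.386]
[[1, -0.002, 0.002, 0.016, 0.022, -0.166, 0.019], [1, -0.005, 0.001, 0.016, 0.043, -0.338, 0.04], [1, -0.007, 0.001, 0.015, 0.064, -0.51, 0.061], [1, -0.008, 0.001, 0.015, 0.081, -0.648, 0.079], [1, -0.008, 0.001, 0.015, 0.098, -0.785, 0.096]]
[0.587 0.235 0.186] 50.3245963164078 0.058191477027063565
```

Request:
jog_arm(
  steps=[
    [1,-0.002,0.002,0.016,0.022,-0.166,0.019],
    [1,-0.005,0.001,0.016,0.043,-0.338,0.04],
    [1,-0.007,0.001,0.015,0.064,-0.51,0.061],
    [1,-0.008,0.001,0.015,0.081,-0.648,0.079],
    [1,-0.008,0.001,0.015,0.098,-0.785,0.096],
  ],
)

```text
t: 8.18
tool_pos: [0.5887, 0.2257, 0.171]
orientation: [1.492, 1.897, -0.913]
force: [0.3, -0.6, -2.8]
opening: 0.0581
```

Run:
```python
from plan import *
tiprows([102,108,114,120,124],z=.165)
```

```text
102 0.0000 [ 0.679  0.826  1.025 -0.799  1.922  0.416]
108 0.0000 [ 0.7    0.893  0.984 -0.876  1.974  0.429]
114 0.0000 [ 0.717  0.962  0.942 -0.953  2.025  0.436]
120 0.0000 [ 0.73   1.033  0.899 -1.032  2.076  0.437]
124 0.0000 [ 0.737  1.08   0.87  -1.086  2.109  0.434]
[[1, 0.007, 0.002, 0.005, 0.012, -0.099, 0.012], [1, 0.007, 0.002, 0.004, 0.025, -0.202, 0.025], [1, 0.007, 0.001, 0.003, 0.037, -0.306, 0.038], [1, 0.008, 0.001, 0.002, 0.05, -0.409, 0.051], [1, 0.008, 0.001, 0.001, 0.059, -0.477, 0.059]]
[0.589 0.226 0.171] 96.23166476494947 0.05807284476248296
```

Request:
jog_arm(
  steps=[
    [1,0.007,0.002,0.005,0.012,-0.099,0.012],
    [1,0.007,0.002,0.004,0.025,-0.202,0.025],
    [1,0.007,0.001,0.003,0.037,-0.306,0.038],
    [1,0.008,0.001,0.002,0.05,-0.409,0.051],
    [1,0.008,0.001,0.001,0.059,-0.477,0.059],
  ],
)

```text
t: 8.8
tool_pos: [0.5873, 0.2288, 0.1622]
orientation: [1.214, 1.482, -1.188]
force: [0.1, -0.2, -2.1]
opening: 0.0578
```

Request:
jog_arm(
  steps=[
    [1,0,0,0,0,0,0],
    [1,0,0,0,0,0,0],
    [1,0,0,0,0,0,0],
    [1,0,0,0,0,0,0],
  ],
)

```text
t: 9.3
tool_pos: [0.5876, 0.2289, 0.1632]
orientation: [1.216, 1.482, -1.186]
force: [0.3, 0.0, -1.6]
opening: 0.0578
```

Run:
```python
from plan import *
from plant import robot
import cv2
s=log(); print(s['force'],s['opening'],tipof(Rn.from_rotvec(s['orientation'])))
for n in("scene","side"):
  im=robot.read_camera(n)["image"][:,:,::-1]; c=im[130:255,270:430] if n=='scene' else im[220:370,90:290]
  cv2.imwrite(f"pics/{n}4.png",cv2.resize(c,None,fx=3.75,fy=3.75,interpolation=cv2.INTER_CUBIC))
```

```text
[ 0.278  0.03  -1.582] 0.05780038861079954 124.10489100236151
```

View pics/scene4.png

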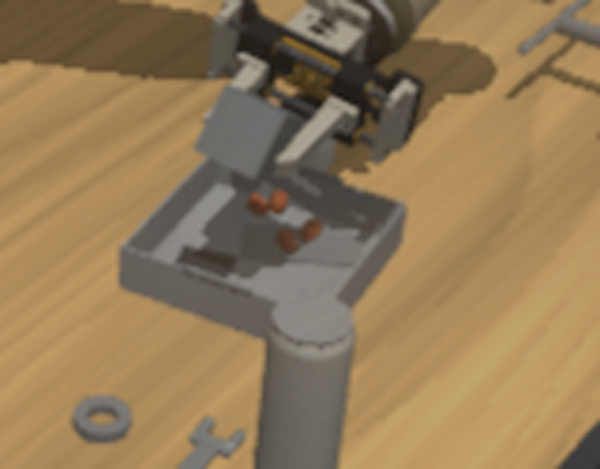

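View pics/side4.png

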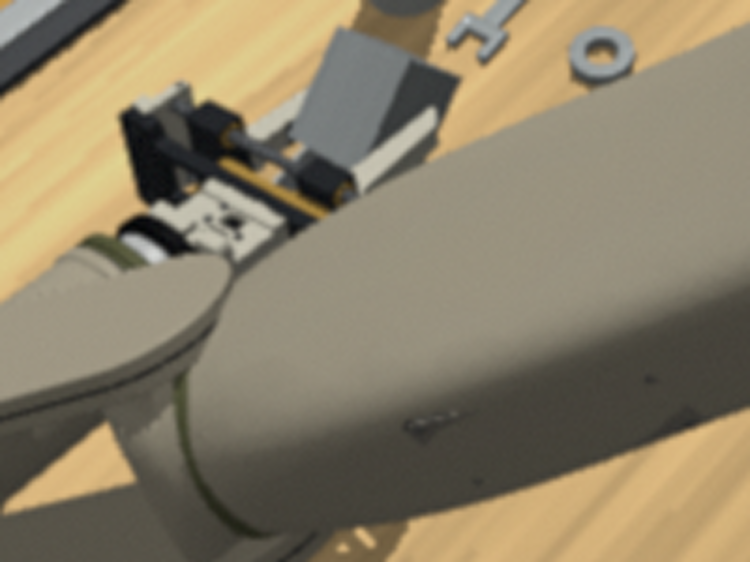

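```bash
cat >> plan.py <<'E'
def placeq(yaw,h,q0=(-1.08,.55,1.54,.6,1.58,-.81),pad=(.453,-.3135)):
    Rt=Rn.from_euler('z',yaw,degrees=True)*Rg; x=np.array([*pad,.004+.0427+h])+Rt.apply([0,0,.005]); return kin.IK(x,Rt,p,np.array(q0))
E
python3 - <<'E'
from plan import *
from search2 import clr
from plant import robot
s=log(); q=s['q']
via,e=pourq(100,280,0,.24,q0=(-.04,.44,1.43,.71,1.63,-.48)); print(via,e)
for yw in(-20,-30,-40):
    pq,e=placeq(yw,.11); pd,e2=placeq(yw,0); x,R_=kin.FK(pd,p); print(yw,pq,e,e2,'clr',clr(x,R_))
pq,_=placeq(-25,.11)
for a,b in((q,via),(via,pq)):
    J=jpath(a,b); print(len(J),[round(float(clr(*j)),3) for j in J],[round(float(tipof(j[1]))) for j in J],[j[0].round(2).tolist() for j in J[::3]])
np.save('via.npy',via);np.save('pq.npy',pq)
goto(via,1)
E
```

```text
offcut [ 0.5  -0.45  0.02] [ 0.49 -0.44  0.02]
[-0.04  0.38  1.38  0.72  1.7  -0.42] 4.6964369574285115e-15
-20 [-1.06  0.44  1.46  0.58  1.77 -0.75] 7.606657793421211e-10 2.24082229349103e-15 clr 0.01639584170318066
-30 [-1.1   0.35  1.58  0.64  1.68 -0.67] 6.100294153352601e-15 1.9815614980657796e-15 clr 0.015090356683761949
-40 [-1.14  0.25  1.7   0.69  1.58 -0.58] 1.525529001259689e-11 5.908583955281651e-12 clr 0.01230660171700372
16 [0.042, 0.044, 0.027, 0.019, 0.016, 0.009, -0.003, -0.013, -0.007, 0.003, 0.018, 0.038, 0.064, 0.094, 0.127, 0.154] [117, 110, 103, 95, 88, 80, 72, 64, 56, 48, 40, 32, 24, 16, 8, 0] [[0.58, 0.21, 0.15], [0.55, 0.16, 0.11], [0.53, 0.17, 0.09], [0.52, 0.2, 0.1], [0.54, 0.24, 0.15], [0.58, 0.26, 0.24]]
13 [0.162, 0.155, 0.078, 0.052, 0.056, 0.074, 0.058, 0.037, 0.015, 0.009, 0.003, -0.002, 0.025] [0, 0, 0, 0, 0, 0, 0, 0, 0, 0, 0, 0, 0] [[0.6, 0.21, 0.23], [0.61, 0.07, 0.21], [0.59, -0.08, 0.19], [0.53, -0.2, 0.17], [0.45, -0.31, 0.15]]
rows left 16 minz 0.086
[[1, 0.013, -0.004, 0.026, 0.058, 0.116, -0.09], [1, 0.026, -0.011, 0.046, 0.108, 0.239, -0.172], [1, 0.038, -0.019, 0.061, 0.149, 0.368, -0.247], [1, 0.05, -0.029, 0.071, 0.181, 0.502, -0.313], [1, 0.06, -0.038, 0.076, 0.202, 0.64, -0.37]]
```

Run:
```python
from plan import *
tiprows([114,104,94,84,74],z=.19)
```

```text
114 0.0000 [ 0.717  0.93   0.944 -0.965  2.042  0.408]
104 0.0000 [ 0.686  0.82   1.006 -0.835  1.962  0.394]
94 0.0000 [ 0.644  0.715  1.066 -0.705  1.882  0.364]
84 0.0000 [ 0.592  0.617  1.124 -0.572  1.806  0.318]
74 0.0000 [ 0.529  0.53   1.177 -0.434  1.735  0.257]
[[1, -0.025, -0.003, -0.003, -0.023, 0.174, -0.019], [1, -0.025, -0.003, -0.002, -0.045, 0.346, -0.041], [1, -0.024, -0.003, -0.001, -0.067, 0.518, -0.062], [1, -0.023, -0.002, -0.002, -0.088, 0.69, -0.084], [1, -0.022, -0.003, -0.004, -0.11, 0.862, -0.106]]
[0.587 0.229 0.163] 124.13976852965435 0.05758990009145765
```

Request:
jog_arm(
  steps=[
    [1,-0.025,-0.003,-0.003,-0.023,0.174,-0.019],
    [1,-0.025,-0.003,-0.002,-0.045,0.346,-0.041],
    [1,-0.024,-0.003,-0.001,-0.067,0.518,-0.062],
    [1,-0.023,-0.002,-0.002,-0.088,0.69,-0.084],
    [1,-0.022,-0.003,-0.004,-0.11,0.862,-0.106],
  ],
)

```text
t: 10.02
tool_pos: [0.5881, 0.2296, 0.1868]
orientation: [1.693, 2.218, -0.62]
force: [0.9, -1.2, -1.8]
opening: 0.0578
```

Run:
```python
from plan import *
tiprows([64,54,44,34,24],z=.21)
```

```text
64 0.0000 [ 0.456  0.445  1.205 -0.29   1.705  0.171]
54 0.0000 [ 0.376  0.389  1.249 -0.136  1.658  0.087]
44 0.0000 [ 0.292  0.349  1.29   0.024  1.624 -0.008]
34 0.0000 [ 0.206  0.329  1.325  0.187  1.606 -0.109]
24 0.0000 [ 0.123  0.329  1.357  0.349  1.604 -0.212]
[[1, -0.007, -0.003, -0.017, -0.018, 0.166, -0.021], [1, -0.004, -0.003, -0.018, -0.04, 0.338, -0.042], [1, -0.0, -0.003, -0.02, -0.061, 0.51, -0.063], [1, 0.004, -0.002, -0.023, -0.082, 0.681, -0.085], [1, 0.008, -0.002, -0.026, -0.104, 0.853, -0.106]]
[0.588 0.23  0.187] 73.62892329641925 0.05780003222923445
```

Request:
jog_arm(
  steps=[
    [1,-0.007,-0.003,-0.017,-0.018,0.166,-0.021],
    [1,-0.004,-0.003,-0.018,-0.04,0.338,-0.042],
    [1,0,-0.003,-0.02,-0.061,0.51,-0.063],
    [1,0.004,-0.002,-0.023,-0.082,0.681,-0.085],
    [1,0.008,-0.002,-0.026,-0.104,0.853,-0.106],
  ],
)

```text
t: 10.65
tool_pos: [0.5854, 0.2487, 0.2077]
orientation: [-1.63, -2.262, -0.232]
force: [0.2, 0.4, -3.2]
opening: 0.0576
```

Run:
```python
from plan import *
from search2 import clr
pq,e=placeq(-25,.16); print(e); np.save('pq.npy',pq)
s,J=goto(pq,1); print(len(J),[round(float(clr(*j)),3) for j in J],[round(float(tipof(j[1]))) for j in J],[j[0].round(2).tolist() for j in J[::3]])
```

```text
offcut [ 0.5  -0.45  0.02] [ 0.49 -0.44  0.02]
1.0344306052614396e-15
rows left 12 minz 0.198
[[1, -0.051, -0.007, -0.017, -0.016, 0.035, 0.059], [1, -0.1, -0.018, -0.033, -0.036, 0.072, 0.117], [1, -0.148, -0.033, -0.048, -0.06, 0.109, 0.173], [1, -0.193, -0.052, -0.064, -0.089, 0.147, 0.228], [1, -0.236, -0.074, -0.078, -0.122, 0.185, 0.282]]
12 [0.133, 0.101, 0.066, 0.059, 0.076, 0.075, 0.051, 0.032, 0.034, 0.036, 0.038, 0.041] [22, 20, 19, 17, 15, 13, 11, 9, 7, 4, 2, 0] [[0.6, 0.2, 0.2], [0.6, 0.04, 0.2], [0.57, -0.11, 0.2], [0.51, -0.24, 0.2]]
```

Request:
jog_arm(
  steps=[
    [1,-0.051,-0.007,-0.017,-0.016,0.035,0.059],
    [1,-0.1,-0.018,-0.033,-0.036,0.072,0.117],
    [1,-0.148,-0.033,-0.048,-0.06,0.109,0.173],
    [1,-0.193,-0.052,-0.064,-0.089,0.147,0.228],
    [1,-0.236,-0.074,-0.078,-0.122,0.185,0.282],
  ],
)

```text
t: 11.28
tool_pos: [0.596, -0.0123, 0.1989]
orientation: [-1.883, -1.888, -0.437]
force: [0.9, -0.9, -2.8]
opening: 0.0579
```

Run:
```python
from plan import *
s,J=goto(np.load('pq.npy'),1)
```

```text
rows left 7 minz 0.198
[[1, -0.042, -0.011, -0.023, -0.037, 0.04, 0.051], [1, -0.083, -0.026, -0.046, -0.078, 0.08, 0.1], [1, -0.122, -0.045, -0.068, -0.123, 0.119, 0.146], [1, -0.159, -0.067, -0.089, -0.173, 0.157, 0.192], [1, -0.194, -0.091, -0.108, -0.227, 0.193, 0.235]]
```

Request:
jog_arm(
  steps=[
    [1,-0.042,-0.011,-0.023,-0.037,0.04,0.051],
    [1,-0.083,-0.026,-0.046,-0.078,0.08,0.1],
    [1,-0.122,-0.045,-0.068,-0.123,0.119,0.146],
    [1,-0.159,-0.067,-0.089,-0.173,0.157,0.192],
    [1,-0.194,-0.091,-0.108,-0.227,0.193,0.235],
  ],
)

```text
t: 11.9
tool_pos: [0.5094, -0.2381, 0.1996]
orientation: [-2.095, -1.523, -0.752]
force: [1.1, 0.3, -1.2]
opening: 0.0577
```

Run:
```python
from plan import *
s,J=goto(np.load('pq.npy'),1)
```

```text
rows left 2 minz 0.201
[[1, -0.032, -0.014, -0.029, -0.057, 0.037, 0.039], [1, -0.063, -0.031, -0.058, -0.118, 0.073, 0.076]]
```

Request:
jog_arm(
  steps=[
    [1,-0.032,-0.014,-0.029,-0.057,0.037,0.039],
    [1,-0.063,-0.031,-0.058,-0.118,0.073,0.076],
    [1,-0.063,-0.031,-0.058,-0.118,0.073,0.076],
    [1,-0.063,-0.031,-0.058,-0.118,0.073,0.076],
  ],
)

```text
t: 12.4
tool_pos: [0.4545, -0.3108, 0.2034]
orientation: [-2.172, -1.383, -0.899]
force: [-0.0, -0.5, -1.5]
opening: 0.0576
```

Run:
```python
from plan import *
from plant import robot
import cv2
s=log(); print(s['tool_pos'],tipof(Rn.from_rotvec(s['orientation'])))
cv2.imwrite("pics/w5.png",robot.read_camera("wrist")["image"][:,:,::-1])
cv2.imwrite("pics/s5.png",robot.read_camera("scene")["image"][:,:,::-1])
```

```text
[ 0.454 -0.311  0.203] 0.02810903929891835
```

View pics/w5.png

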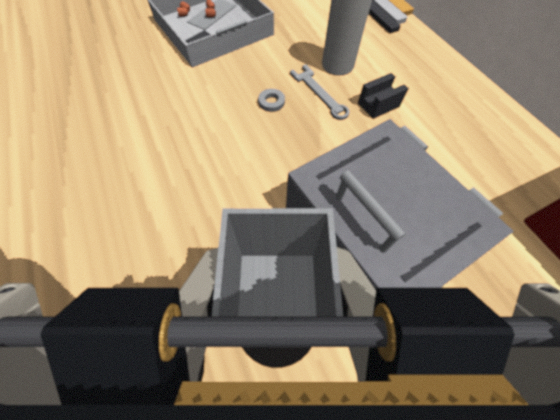

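View pics/s5.png

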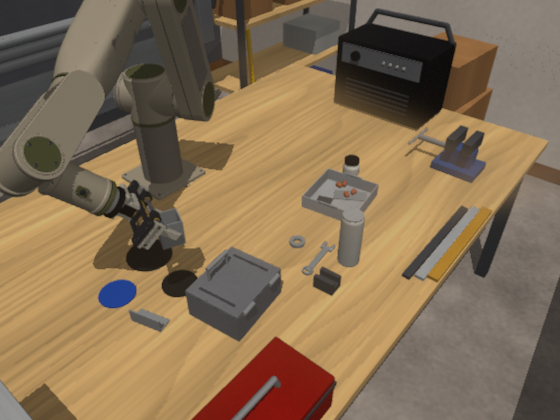

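Run:
```python
from plan import *
s=log()
for z in(.1315,):
    a=W(s,347,178,z);b=W(s,397,235,z);print(a,b,(a+b)/2,np.linalg.norm(a-b),np.degrees(np.arctan2(*(a-b)[1::-1])))
q,e=placeq(-25,0,q0=s['q']); x1,R1=kin.FK(q,p); d=x1-s['tool_pos']
show(s,[(s['tool_pos']+d*f+np.array([0,0,o]),R1) for f,o in((.25,0),(.5,0),(.75,0),(.95,0),(1,.004))],1)
print(d)
```

```text
[ 0.565 -0.237  0.132] [ 0.574 -0.308  0.132] [ 0.569 -0.272  0.132] 0.0715696095247217 96.90816709166174
[[1, -0.028, -0.0, 0.028, -0.001, 0.0, 0.002], [1, -0.057, -0.0, 0.056, -0.001, 0.0, 0.002], [1, -0.085, -0.0, 0.085, -0.001, 0.0, 0.002], [1, -0.108, -0.001, 0.107, -0.001, 0.0, 0.002], [1, -0.111, -0.001, 0.11, -0.001, 0.0, 0.002]]
[-0.001 -0.    -0.16 ]
```

Request:
jog_arm(
  steps=[
    [1,-0.028,0,0.028,0,0,0.002],
    [1,-0.057,0,0.056,0,0,0.002],
    [1,-0.085,0,0.085,0,0,0.002],
    [1,-0.104,-0.001,0.103,0,0,0.002],
    [1,-0.11,-0.001,0.109,0,0,0.002],
  ],
)

```text
t: 13.12
tool_pos: [0.4543, -0.3079, 0.047]
orientation: [-2.167, -1.383, -0.896]
force: [-0.1, -0.9, -1.3]
opening: 0.0582
```

Request:
jog_arm(
  steps=[
    [1,0,0,0,0,0,0],
    [1,0,0,0,0,0,0],
  ],
)

```text
t: 13.38
tool_pos: [0.4551, -0.3082, 0.0482]
orientation: [-2.167, -1.386, -0.897]
force: [0.4, 0.1, -1.5]
opening: 0.0577
```

Run:
```python
from plan import *
s=log(); x=s['tool_pos'];o,m=cupo(x,Rn.from_rotvec(s['orientation'])); print(x,o,m,s['force'],s['opening'])
```

```text
[ 0.455 -0.308  0.048] [ 0.454 -0.311  0.009] [ 0.454 -0.311  0.081] [ 0.416  0.067 -1.545] 0.05771834303045662
```

Request:
jog_arm(
  steps=[
    [1,-0.001,0,0.001,0,0,0],
    [1,-0.002,0,0.002,0,0,0],
    [1,-0.003,0,0.003,0,0,0],
    [1,-0.0035,0,0.0035,0,0,0],
    [1,-0.0035,0,0.0035,0,0,0],
  ],
)

```text
t: 14.0
tool_pos: [0.455, -0.3082, 0.0434]
orientation: [-2.167, -1.386, -0.897]
force: [0.1, 1.3, 0.6]
opening: 0.0575
```

Request:
jog_arm(
  steps=[
    [0,0,0,0,0,0,0],
    [0,0,0,0,0,0,0],
    [0,0,0,0,0,0,0],
    [0,0,0,0,0,0,0],
    [0,0,0,0,0,0,0],
  ],
)

```text
t: 14.62
tool_pos: [0.455, -0.3082, 0.0434]
orientation: [-2.167, -1.386, -0.897]
force: [-0.1, 0.1, -0.1]
opening: 0.0933
```

Request:
jog_arm(
  steps=[
    [0,0,0,-0.02,0,0,0],
    [0,0,0,-0.05,0,0,0],
    [0,0,0,-0.09,0,0,0],
    [0,0,0,-0.12,0,0,0],
    [0,0,0,-0.14,0,0,0],
  ],
)

```text
t: 15.25
tool_pos: [0.4131, -0.4004, 0.1445]
orientation: [-2.17, -1.387, -0.897]
force: [0.3, -0.3, -0.1]
opening: 0.0933
```

Run:
```python
from plan import *
from plant import robot
import cv2
s=log(); print(s['tool_pos'],s['q'],s['opening'])
cv2.imwrite("pics/w6.png",robot.read_camera("wrist")["image"][:,:,::-1])
cv2.imwrite("pics/s6.png",robot.read_camera("scene")["image"][:,:,::-1])
```

```text
[ 0.413 -0.4    0.144] [-1.194  0.554  1.332  0.555  1.817 -0.781] 0.09327960230625418
```

View pics/w6.png

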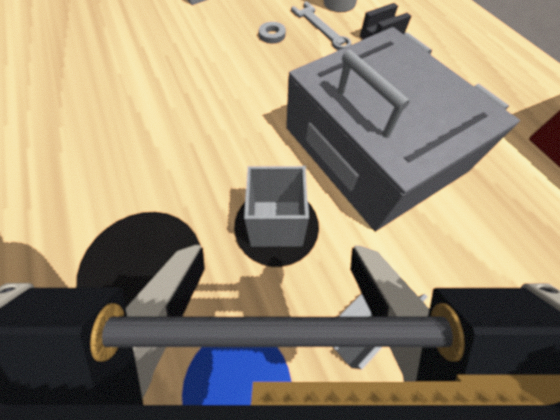

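View pics/s6.png

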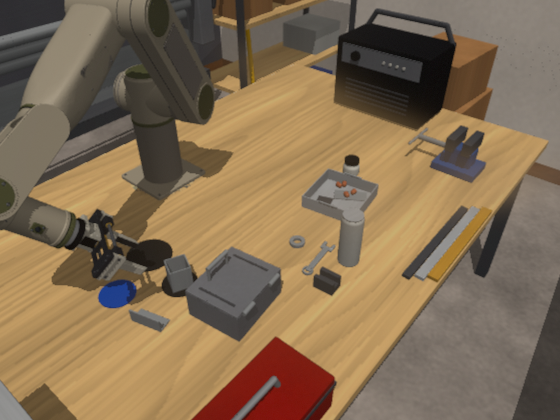

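Run:
```python
import cv2
a=cv2.imread("pics/w6.png")
cv2.imwrite("pics/w6a.png",cv2.resize(a[150:270,220:340],None,fx=5,fy=5,interpolation=cv2.INTER_CUBIC))
cv2.imwrite("pics/w6b.png",cv2.resize(a[25:145,280:440],None,fx=5,fy=5,interpolation=cv2.INTER_CUBIC))
```

```text
(no output)
```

View pics/w6a.png

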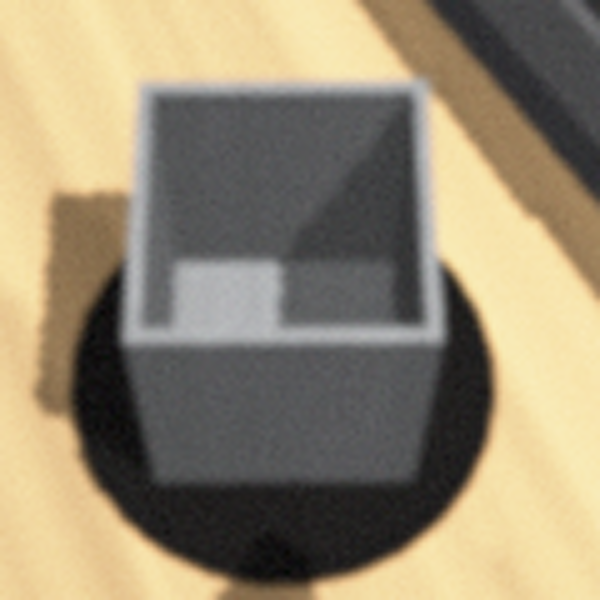

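View pics/w6b.png

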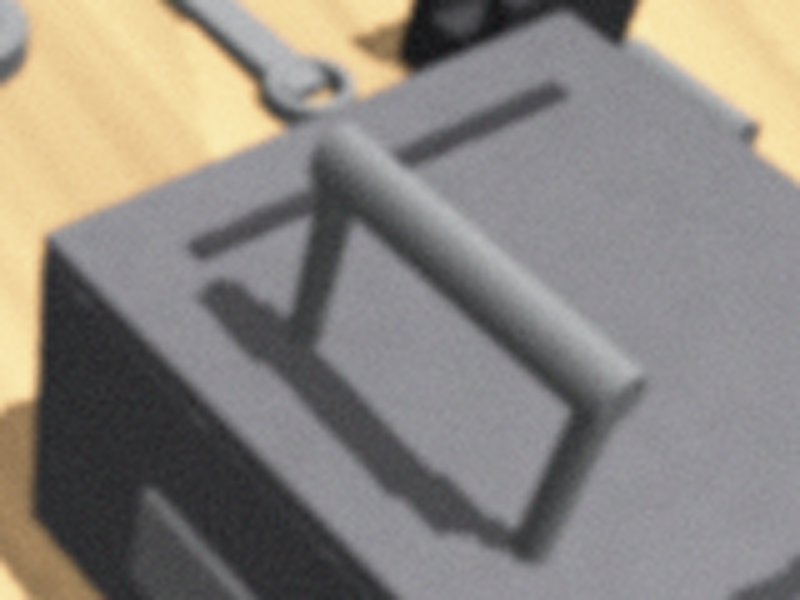

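Run:
```python
from plan import *
from plant import robot
s=robot.read_state()
f=lambda x,y,ox,oy,z:W(s,ox-.5+(x+.5)/5,oy-.5+(y+.5)/5,z)
rim=np.array([f(x,y,220,150,.076) for x,y in((138,83),(430,83),(447,342),(122,342))]); print('cup rim',rim[:,:2],rim.mean(0), np.linalg.norm(np.roll(rim,-1,0)-rim,axis=1))
b=[f(x,482,220,150,.004) for x in(152,418)]; print('base front',b)
print('pad L,R,bottom',f(73,390,220,150,.004),f(493,390,220,150,.004),f(283,582,220,150,.004))
a,c=f(330,150,280,25,.1315),f(620,386,280,25,.1315); print(a,c,(a+c)/2,np.linalg.norm(a-c),np.degrees(np.arctan2(*(a-c)[1::-1])))
```

```text
cup rim [[ 0.438 -0.275]
 [ 0.491 -0.3  ]
 [ 0.467 -0.352]
 [ 0.414 -0.327]] [ 0.453 -0.314  0.076] [0.058 0.057 0.059 0.057]
base front [array([ 0.413, -0.327,  0.004]), array([ 0.468, -0.352,  0.004])]
pad L,R,bottom [ 0.405 -0.299  0.004] [ 0.494 -0.34   0.004] [ 0.43  -0.36   0.004]
[ 0.564 -0.232  0.132] [ 0.577 -0.309  0.131] [ 0.571 -0.271  0.132] 0.07738680409511405 99.25303847479077
```

```bash
cat >> plan.py <<'E'
BY=8.3; HB=np.array([.571,-.2715,.1315]); ub=np.array([np.cos(np.radians(BY)),np.sin(np.radians(BY)),0])
HG=HB+.130*ub-np.array([0,0,.046])
def lidpose(th,lean,h=0,flip=False):
    """bar position at lid angle th(deg); tool leaned by lean deg (with the lid's rotation)"""
    a=np.radians(19.486+th); c=HG-.1379*np.cos(a)*ub+np.array([0,0,.1379*np.sin(a)])
    base=toolR(BY+90 if not flip else BY-90)
    vb=np.array([-ub[1],ub[0],0]); Rt=Rn.from_rotvec(vb*np.radians(lean))*base
    return c+Rt.apply([0,0,.005-h]),Rt
E
python3 - <<'E'
from plan import *
from search2 import clr
from plant import robot
s=robot.read_state()
print(HG)
for fl in(False,True):
  q=s['q']
  for th,ln,h in((0,0,.1),(0,0,0),(25,12,0),(50,25,0),(50,0,0)):
    x,R_=lidpose(th,ln,h,fl); q,e=kin.IK(x,R_,p,q); print(fl,th,ln,h,x,R_.apply([0,0,1]),q,'%.4f'%e)
E
```

```text
offcut [ 0.5  -0.45  0.02] [ 0.49 -0.44  0.02]
[ 0.7  -0.25  0.09]
False 0 0 0.1 [ 0.57 -0.27  0.23] [ 0.  0. -1.] [-0.52  0.22  1.4  -0.    1.52 -0.67] 0.0000
False 0 0 0 [ 0.57 -0.27  0.13] [ 0.  0. -1.] [-0.52  0.29  1.51 -0.    1.35 -0.67] 0.0000
False 25 12 0 [ 0.6  -0.27  0.18] [-0.21 -0.03 -0.98] [-0.43  0.49  1.16 -0.11  1.66 -0.58] 0.0000
False 50 25 0 [ 0.65 -0.26  0.21] [-0.42 -0.06 -0.91] [-0.35  0.85  0.64 -0.22  2.02 -0.55] 0.0000
False 50 0 0 [ 0.65 -0.26  0.21] [ 0.  0. -1.] [-0.45  0.42  1.19 -0.    1.53 -0.6 ] 0.0000
True 0 0 0.1 [ 0.57 -0.27  0.23] [ 0.  0. -1.] [-0.52  0.22  1.4   0.    1.52  2.47] 0.0000
True 0 0 0 [ 0.57 -0.27  0.13] [ 0.  0. -1.] [-0.52  0.29  1.51 -0.    1.35  2.47] 0.0000
True 25 12 0 [ 0.6  -0.27  0.18] [-0.21 -0.03 -0.98] [-0.43  0.49  1.16 -0.11  1.66  2.56] 0.0000
True 50 25 0 [ 0.65 -0.26  0.21] [-0.42 -0.06 -0.91] [-0.35  0.85  0.64 -0.22  2.02  2.59] 0.0000
True 50 0 0 [ 0.65 -0.26  0.21] [ 0.  0. -1.] [-0.45  0.42  1.19 -0.    1.53  2.54] 0.0000
```

Run:
```python
from plan import *
from plant import robot
s=robot.read_state()
x,R_=lidpose(0,0,.1); q,e=kin.IK(x,R_,p,s['q'])
s,J=goto(q,0); print([(j[0]+j[1].apply([0,0,.014])).round(2).tolist() for j in J])
```

```text
rows left 7 minz 0.146
[[0, 0.02, 0.012, 0.018, 0.067, -0.111, -0.056], [0, 0.042, 0.023, 0.033, 0.123, -0.223, -0.12], [0, 0.065, 0.035, 0.045, 0.167, -0.335, -0.192], [0, 0.09, 0.048, 0.054, 0.2, -0.446, -0.272], [0, 0.119, 0.062, 0.061, 0.221, -0.555, -0.358]]
[[0.44, -0.37, 0.14], [0.46, -0.36, 0.14], [0.48, -0.34, 0.15], [0.5, -0.32, 0.16], [0.52, -0.31, 0.17], [0.55, -0.29, 0.19], [0.57, -0.27, 0.21]]
```

Request:
jog_arm(
  steps=[
    [0,0.02,0.012,0.018,0.067,-0.111,-0.056],
    [0,0.042,0.023,0.033,0.123,-0.223,-0.12],
    [0,0.065,0.035,0.045,0.167,-0.335,-0.192],
    [0,0.09,0.048,0.054,0.2,-0.446,-0.272],
    [0,0.119,0.062,0.061,0.221,-0.555,-0.358],
  ],
)

```text
t: 15.98
tool_pos: [0.5237, -0.3096, 0.1843]
orientation: [-2.114, -2.077, -0.213]
force: [1.1, -0.4, 0.4]
opening: 0.0932
```

Run:
```python
from plan import *
from plant import robot
s=robot.read_state()
x,R_=lidpose(0,0,.1); q,e=kin.IK(x,R_,p,s['q'])
s,J=goto(q,0)
```

```text
rows left 2 minz 0.204
[[0, 0.022, 0.023, -0.015, 0.004, -0.112, -0.08], [0, 0.047, 0.046, -0.034, -0.003, -0.223, -0.162]]
```

Request:
jog_arm(
  steps=[
    [0,0.022,0.023,-0.015,0.004,-0.112,-0.08],
    [0,0.047,0.046,-0.034,-0.003,-0.223,-0.162],
    [0,0.047,0.046,-0.034,-0.003,-0.223,-0.162],
    [0,0.047,0.046,-0.034,-0.003,-0.223,-0.162],
  ],
)

```text
t: 16.48
tool_pos: [0.5705, -0.2712, 0.2255]
orientation: [-2.053, -2.375, 0.001]
force: [-0.3, -0.9, 0.4]
opening: 0.0929
```

Run:
```python
from plan import *
from plant import robot
import cv2
s=log(); cv2.imwrite("pics/w7.png",robot.read_camera("wrist")["image"][:,:,::-1])
print(s['tool_pos']); show(s,[lidpose(0,0,0)],0)
R0=Rn.from_rotvec(s['orientation']).as_matrix(); w=R0@TC[:,3]+s['tool_pos']
# where bar ends should appear
for k in(-.04,0,.04):
    P3=HB+k*np.array([-ub[1],ub[0],0]); c=(R0@TC[:,:3]).T@(P3-w); uv=KW@(c/c[2]); print(uv)
```

```text
[ 0.571 -0.271  0.226]
[[0, -0.001, 0.001, 0.099, -0.002, -0.002, 0.0]]
[278.344 258.582   1.   ]
[278.365 218.326   1.   ]
[278.388 174.191   1.   ]
```

View pics/w7.png

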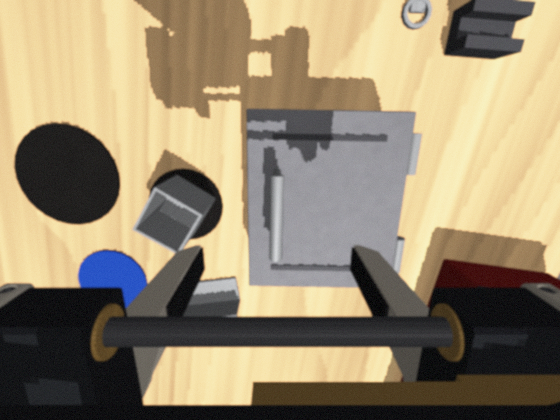

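Request:
jog_arm(
  steps=[
    [0,0,0,0.03,0,0,0],
    [0,0,0,0.06,0,0,0],
    [0,0,0.001,0.085,0,0,0],
    [0,0,0.001,0.099,0,0,0],
    [0,0,0.001,0.099,0,0,0],
  ],
)

```text
t: 17.15
tool_pos: [0.5691, -0.2719, 0.124]
orientation: [-2.053, -2.368, 0.002]
force: [1.1, 0.1, -0.3]
opening: 0.0931
```

Request:
jog_arm(
  steps=[
    [1,0,0,0,0,0,0],
    [1,0,0,0,0,0,0],
    [1,0,0,0,0,0,0],
    [1,0,0,0,0,0,0],
    [1,0,0,0,0,0,0],
  ],
  force=25,
)

```text
t: 17.77
tool_pos: [0.5692, -0.2718, 0.1242]
orientation: [-2.053, -2.368, 0.002]
force: [0.1, 0.3, 0.1]
opening: 0.0474
```

Run:
```python
from plan import *
s=log(); print(s['tool_pos'],s['opening'],s['force'],s['wrist_torque'])
```

```text
[ 0.569 -0.272  0.124] 0.04742043853954748 [0.13  0.302 0.09 ] [-0.074 -0.1   -0.001]
```

Request:
jog_arm(
  steps=[
    [1,0,0,0,0,0,0],
    [1,0,0,0,0,0,0],
    [1,0,0,0,0,0,0],
    [1,0,0,0,0,0,0],
    [1,0,0,0,0,0,0],
  ],
)

```text
t: 18.4
tool_pos: [0.5694, -0.2718, 0.1241]
orientation: [-2.053, -2.368, 0.001]
force: [1.7, 0.7, -0.9]
opening: 0.0115
```

Run:
```python
from plan import *
s=log(); print(s['tool_pos'],s['opening'],s['force'],s['wrist_torque'])
off=s['tool_pos']-lidpose(0,0)[0]; print('off',off)
show(s,[(lidpose(t,l)[0]+off,lidpose(t,l)[1]) for t,l in((2,0),(5,1),(9,3),(13,5),(17,7))],1)
```

```text
[ 0.569 -0.272  0.124] 0.011522418119745829 [ 1.725  0.718 -0.88 ] [-0.009 -0.342 -0.079]
off [-0.002 -0.    -0.002]
[[1, 0.0, 0.002, -0.005, -0.005, -0.005, -0.003], [1, 0.0, 0.004, -0.011, 0.012, -0.005, -0.003], [1, 0.0, 0.008, -0.02, 0.047, -0.005, -0.002], [1, 0.0, 0.013, -0.028, 0.082, -0.005, -0.002], [1, 0.0, 0.018, -0.036, 0.117, -0.005, -0.002]]
```

Request:
jog_arm(
  steps=[
    [1,0,0.002,-0.005,0,0,0],
    [1,0,0.004,-0.011,0.012,0,0],
    [1,0,0.008,-0.02,0.047,0,0],
    [1,0,0.013,-0.028,0.082,0,0],
    [1,0,0.018,-0.036,0.117,0,0],
  ],
)

```text
t: 19.02
tool_pos: [0.5869, -0.2695, 0.1602]
orientation: [-2.0, -2.306, 0.14]
force: [-0.3, -2.2, -4.8]
opening: 0.0113
```

```bash
cat > lid.py <<'E'
import sys
from plan import *
s=log(); print(s['tool_pos'],s['opening'],s['force'],s['wrist_torque'])
g=s['tool_pos']-Rn.from_rotvec(s['orientation']).apply([0,0,.005]); d=HG-g
rr=np.hypot(d@ub,d[2]); print('radius %.4f th %.1f'%(rr,np.degrees(np.arctan2(-d[2],d@ub))-19.5))
off=np.array([-.002,0,-.002])
A=[tuple(map(float,a.split(','))) for a in sys.argv[1:]]
if A: show(s,[(lidpose(t,l)[0]+off*(1-t/60),lidpose(t,l)[1]) for t,l in A],1)
E
python3 lid.py 21,9 25,11 29,13 33,15 37,17
```

```text
[ 0.587 -0.27   0.16 ] 0.011285524906068775 [-0.256 -2.173 -4.776] [-0.49  -0.023 -0.002]
radius 0.1385 th 15.6
[[1, 0.001, 0.006, -0.009, 0.031, -0.005, -0.002], [1, 0.001, 0.011, -0.017, 0.066, -0.005, -0.002], [1, 0.001, 0.017, -0.025, 0.101, -0.005, -0.002], [1, 0.001, 0.024, -0.032, 0.136, -0.005, -0.002], [1, 0.001, 0.031, -0.039, 0.171, -0.005, -0.002]]
```

The lid is rising, with −4.8 N vertical load on the tool and nothing binding.

Request:
jog_arm(
  steps=[
    [1,0.001,0.006,-0.009,0.031,0,0],
    [1,0.001,0.011,-0.017,0.066,0,0],
    [1,0.001,0.017,-0.025,0.101,0,0],
    [1,0.001,0.024,-0.032,0.136,0,0],
    [1,0.001,0.031,-0.039,0.171,0,0],
  ],
)

```text
t: 19.65
tool_pos: [0.6215, -0.265, 0.1956]
orientation: [-1.917, -2.208, 0.331]
force: [-1.0, -7.4, -4.4]
opening: 0.0109
```

```bash
python3 lid.py 40,18 43,19 46,20 49,21 50,22
```

```text
[ 0.621 -0.265  0.196] 0.0108649750369614 [-1.003 -7.411 -4.396] [-1.129  0.01   0.294]
radius 0.1387 th 36.5
[[1, 0.001, 0.006, -0.005, 0.014, -0.004, -0.004], [1, 0.001, 0.011, -0.01, 0.032, -0.004, -0.003], [1, 0.001, 0.016, -0.016, 0.049, -0.004, -0.003], [1, 0.001, 0.021, -0.02, 0.066, -0.004, -0.003], [1, 0.001, 0.023, -0.022, 0.084, -0.004, -0.003]]
```

Request:
jog_arm(
  steps=[
    [1,-0.001,0.006,-0.005,0.014,0,0],
    [1,-0.0015,0.011,-0.01,0.032,0,0],
    [1,-0.002,0.016,-0.016,0.049,0,0],
    [1,-0.002,0.021,-0.02,0.066,0,0],
    [1,-0.002,0.023,-0.022,0.084,0,0],
  ],
)

```text
t: 20.27
tool_pos: [0.6494, -0.2617, 0.2109]
orientation: [-1.871, -2.155, 0.418]
force: [-4.5, 4.3, 1.4]
opening: 0.0115
```

Request:
jog_arm(
  steps=[
    [1,0,0,0,0,0,0],
    [1,0,0,0,0,0,0],
    [1,0,0,0,0,0,0],
    [1,0,0,0,0,0,0],
  ],
)

```text
t: 20.78
tool_pos: [0.6491, -0.2616, 0.2108]
orientation: [-1.871, -2.155, 0.418]
force: [-4.1, 0.9, -1.9]
opening: 0.0112
```

```bash
python3 lid.py
python3 - <<'E'
from plant import robot
import cv2
for n in("scene","side","wrist"): 
    im=robot.read_camera(n)["image"][:,:,::-1]
    cv2.imwrite(f"pics/{n}8.png",im)
E
```

```text
[ 0.649 -0.262  0.211] 0.011213067955054338 [-4.121  0.867 -1.906] [ 0.036  0.311 -0.118]
radius 0.1390 th 49.7
```

View pics/scene8.png

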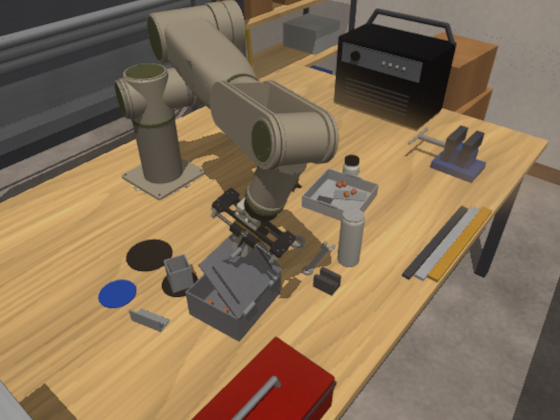

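View pics/side8.png

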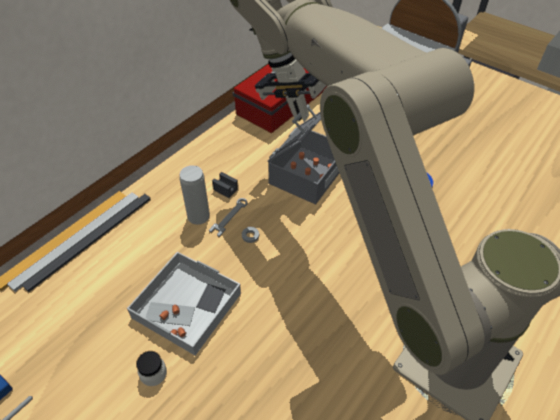

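View pics/wrist8.png

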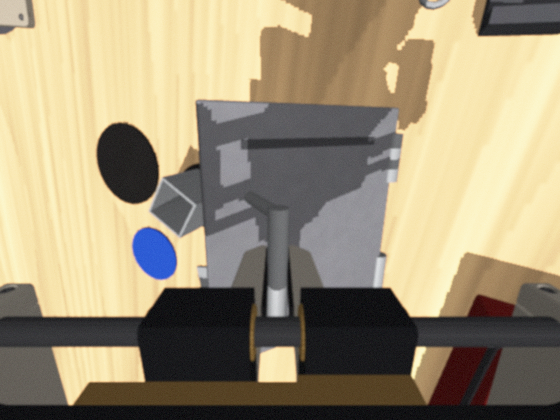

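Run:
```python
import cv2,numpy as np
a=cv2.imread("pics/scene8.png");b=cv2.imread("pics/side8.png")
r=lambda i,f:cv2.resize(i,None,fx=f,fy=f,interpolation=cv2.INTER_CUBIC)
c=np.hstack([r(a[240:340,160:290],3),r(a[165:225,295:385],4)[:300].repeat(1,0) if 0 else cv2.copyMakeBorder(r(a[165:225,295:385],4),0,60,0,0,cv2.BORDER_CONSTANT)])
cv2.imwrite("pics/z8.png",c)
```

```text
(no output)
```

View pics/z8.png

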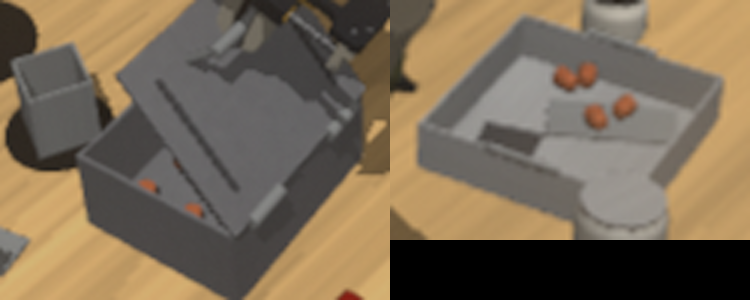

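Run:
```python
from plan import *
k,E=K['s']
vb=np.array([-ub[1],ub[0],0]); H=HG.copy(); H[2]=.0855
for th in(43,46,50,54,57):
    t=np.radians(th); o=[]
    for sg in(-1,):
        c=H-ub*.16*np.cos(t)+np.array([0,0,.16*np.sin(t)])+sg*.095*vb+6e-3*(np.sin(t)*ub+np.cos(t)*np.array([0,0,1]))
        q=k@(E[:,:3].T@(c-E[:,3])); o.append((q[:2]/q[2]))
    h=H+sg*.095*vb; q=k@(E[:,:3].T@(h-E[:,3])); print(th,o,q[:2]/q[2])
```

```text
43 [array([194.692, 266.082])] [237.911 318.609]
46 [array([196.502, 265.27 ])] [237.911 318.609]
50 [array([199.129, 264.41 ])] [237.911 318.609]
54 [array([201.991, 263.812])] [237.911 318.609]
57 [array([204.286, 263.541])] [237.911 318.609]
```

```bash
python3 lid.py
```

```text
[ 0.649 -0.262  0.211] 0.010885272962307603 [-3.018  0.543 -2.326] [ 0.045  0.298 -0.171]
radius 0.1390 th 49.7
```

```bash
python3 -c "
from plant import robot
print(robot.close_job())"
```

```text
the job is handed in; nothing more can be done
None
```

The job is handed in at about 21 s of the 72 s allowed; no verdict comes back, so what follows rests on my own last checks.

- **Nozzles:** I tipped the cup to 124° over the tray. All four nozzles show inside the tray in the last pictures.
- **Cup:** It is empty, let go, and stands upright on the smaller black pad. When released it measured within about 6 mm of the pad's centre (3 mm by one reading of the pad). It had not moved in the final pictures.
- **Lid:** The gripper holds the bar at a set grip of 25 N, with the jaws reading 11 mm on the 12 mm bar. The arm pose puts the lid at 49.7°, and the lid's free corner in the scene picture agrees with 50°. The pose was steady, with about 4 N on the wrist.
- **Bystanders:** I touched none of them, and they look unmoved in the pictures.

**What disagreed:**
- The scene and side cameras differed by about 10 mm at the start, so I relied on their mean and the wrist camera.
- While lifting the lid I saw a sideways load of about 7 N from a small error in the box's angle. I corrected for it and it fell below 1 N.

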